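# Load the die mandrel on the bench centres

## Task

Dress the die mandrel in the bench centres: turn it by its spoked handle until the seat with the white line faces straight up, then throw the index lock lever right over away from you. Lay every die plate from the bench flat on the seat, side by side and each straddling the white line with its long side across it, then lay the retaining bar over them, down in the notches of the two end cheeks with its middle over the mandrel's middle. Leave the seat facing up, and leave the other tools on the bench where they are.

Things in the scene. Friction and masses are not known exactly. Their poses are not given: they have to be found in the camera images.
- rig: bench centres, fixed, carrying the mandrel between points: grey bed 110 mm wide (x), 20 mm high, y from -228 to +158 mm; two blue uprights, 56 mm wide, 132 to 160 mm from the middle, tops 120 mm above the bench. Origin on the bench below the mandrel's middle; y along its axis, which lies 105 mm above the bench; x across, away from the robot; z up
- mandrel (a joint): turn angle (rad) of the mandrel about the rig's y axis: 0, or a full turn (6.283), has the marked seat straight up; growing values tip the seat's top towards the rig's +x. Turns both ways past a full turn, stays where left; friction 0.22 N m. Starts between 0.8 and 5.4
- seat (a point): middle of the die seat's face, 31 mm from the mandrel's axis, turning with it: flat rail 56 mm wide (x), 216 mm long (y), white line along its middle; z straight out of it, y along the axis. End cheeks at y = -115 and +115 mm, 14 mm thick, have open notches: floor 10 mm above the seat, 32 mm wide, between white-tipped horns that rise to 28 mm above the seat and reach x = -30 and +30 mm
- capstan (a point): middle of the four-spoke handle on the mandrel's +y end, on its axis, 185 mm from the middle; turns with the mandrel. Steel spokes 12 mm thick reach 75 mm from the axis, 90 degrees apart; one points the same way as the seat. Push a spoke near its end, best while it is near upright (leaning hard towards the finger it can jam)
- lock (a joint): lock lever on the bed beyond the -y upright, 200 mm from the middle: 0 = open, leaning 0.5 rad to the rig's -x; 1.0 = locked, leaning 0.5 rad to +x. Swings about an axis along the rig's y, stays where left; push its upper end across. An indicator only: the mandrel's friction is the same either way
- lock_tip (a point): the upper end of the lock lever's 80 mm black arm
- keeper_center (a point): centre of the retaining bar, a loose plain aluminium bar 260 mm long (its y), 20 mm wide (its x) and 14 mm high, 200 g, lying flat on the bench to the robot's right
- die0_center (a point): centre of a die plate: a loose dark steel plate 60 mm (its x) by 36 mm (its y) and 6 mm thick, 80 g, with two fine bright stripes on its upper face, lying flat on the bench in front of the bench centres. Three to five of the five are there; the others are None. All are alike
- die1_center (a point): centre of a die plate: a loose dark steel plate 60 mm (its x) by 36 mm (its y) and 6 mm thick, 80 g, with two fine bright stripes on its upper face, lying flat on the bench in front of the bench centres. Three to five of the five are there; the others are None. All are alike
- die2_center (a point): centre of a die plate: a loose dark steel plate 60 mm (its x) by 36 mm (its y) and 6 mm thick, 80 g, with two fine bright stripes on its upper face, lying flat on the bench in front of the bench centres. Three to five of the five are there; the others are None. All are alike
- die3_center (a point): centre of a die plate: a loose dark steel plate 60 mm (its x) by 36 mm (its y) and 6 mm thick, 80 g, with two fine bright stripes on its upper face, lying flat on the bench in front of the bench centres. Three to five of the five are there; the others are None. All are alike
- die4_center (a point): centre of a die plate: a loose dark steel plate 60 mm (its x) by 36 mm (its y) and 6 mm thick, 80 g, with two fine bright stripes on its upper face, lying flat on the bench in front of the bench centres. Three to five of the five are there; the others are None. All are alike
- spanner: bystander: loose open-ended spanner, 170 mm long, lying flat to the left of the bench centres; origin at its underside
- driver: bystander: loose screwdriver, 180 mm long, lying just beyond the bench centres; origin at its underside
- oil: bystander: loose white plastic oil bottle, 60 mm across and 150 mm tall, standing; origin at the centre of its foot
- square: bystander: loose engineer's square lying flat (90 mm stock 16 mm high, 120 mm blade); origin under the stock's centre
- collet_block: bystander: loose 50 mm steel block standing beyond the bench centres; origin at the centre of its underside
- pot: bystander: loose open steel pot, 76 mm across and 70 mm tall, standing; origin at the centre of its foot
- tin: bystander: loose grey tin, 80 mm across and 80 mm tall, standing; origin at the centre of its foot
Not all that is in view belongs to the job. Leave any orange, red or yellow look-alike of the part that bears die0_center alone.

How it is judged:
By the outcome, as a careful person would: the job done as asked, in the order asked, and still so for the second after the job is handed in, with the robot touching nothing.
Of die0, die1, die2, die3, die4 only 3 to 5 are there at a start; the rules pass over those that are not, and their reading is None.
At some moment in a run one of keeper may be knocked a few centimetres aside while the robot is not near it.
It also fails if it takes over 210 s, if anything falls off the work surface, if the arm or the gripper's body presses on something with over 40 N, if the wrist force passes 120 N, or if a joint passes its speed limit or range.

## Robot

A 6-joint arm with a two-finger parallel gripper is mounted at the origin on the work surface. World frame = base frame: x ahead of the robot, y to its left, z up, the work surface at z = 0. Lengths are in mm, angles in rad, forces in N, time in s.
With the tool pointing down it reaches from about 350 to 775 mm from the base axis. Payload 7.3 kg.
Tool frame: the origin (TCP) lies midway between the tips of the shut fingers; the grasp point (between the pads) lies 19 mm behind it (grasp_offset is the z of the grasp point in the tool frame, in mm); z points along the fingers, y is the direction in which the jaws open and shut (so a half turn about z gives the same grasp; the last joint's range is limited). The gripper opens to 92 mm and grips with 3 to 60 N. Pads are 19 mm wide; open, the fingers measure 130 mm over their backs; the gripper's body (75 mm by 190 mm) begins 47 mm behind the grasp point.
Start: joints at [1.028, 0.342, 1.524, -0, 1.275, -0.146], TCP at [202.884, 484.235, 226.741] pointing down, gripper open.
Joint ranges: [-2.53, 2.53], [-0.77, 2.02], [0.04, 2.7], [-1, 4.14], [0.28, 2.66], [-3.11, 3.11]. Speed limits (rad/s): [2.57, 2.57, 3.14, 3.14, 3.14, 3.14].

## Interface

Orientations are given as [roll, pitch, yaw] about the fixed x, y, z axes, in that order (R = Rz(yaw) Ry(pitch) Rx(roll)).
In Python, from plant import get_obs, capture, camera_model, close_job, boxes_of, regions_of, place_of, grasp_offset gives the robot as it stands. The module is installed in compiled form; this text tells all that it offers.
- The arm moves only by the tool send_rows, never from a script. Its argument "targets" is a list that holds one entry, the list of rows, each a list of 7 numbers: the turn, a rotation vector about the tool's x, y, z in degrees, then the shift along the tool's x, y, z in mm, then the closure, from -1 (fully open) to 1 (shut). A call has 1 to 5 rows; each row is the pose to reach, as a shift and turn from the pose commanded when the call began, along the tool's axes at that moment; what a row does not reach only later rows make up. A row lasts 1/12 s, in which the tool goes at most 41.7 mm and 7.16 degrees, less where a joint would pass 70% of its speed; a pose out of reach is approached as far as the arm can. A call with a gripper value outside its range is refused whole. The fingers move at their own pace and stop on an object; the grip force is fixed at half the most. Time passes only in rows, so rows that repeat a pose let the fingers close. It gives the time, the measured TCP pose, the force and the opening at its end, in the units of the state.
- get_obs(): the state, without advancing time (a new reading comes with each control period).
- capture(name): name is "scene" or "top" or "wrist"; returns the picture (420x560x3 uint8, red, green, blue); there is no depth.
- camera_model(name): a dict with "K" (3x3 intrinsics, pixels), "world_to_cam" (4x4, takes a point from world to camera coordinates). Camera axes: x right, y up, looking along -z (the intrinsics and any distortion apply to the point x, -y, -z); pixel columns grow to the right and rows downward; lengths in mm; the calibration is good to about 2 mm. A picture is of the moment at which its call begins: read the wrist's pose just before it. camera_model takes no time and is no camera call; for the wrist camera it gives the pose at the moment of the call.
- close_job(): hands the job in, once; it reports no verdict.
Trained networks look in the newest picture that a camera, given by its name, has taken for a name from the list of things; names that differ only in an ending like _2 or _b are one class to them, and where a whole thing is asked for, a point or a joint stands for the part that bears it (a point fixed in the world has none). Each returns a list of dicts, best first, with "conf" (0 to 1); they miss things now and then, are a little off and sometimes report something else, mostly with a low value. They report only what shows in the picture. A call takes as long as a camera call. They do not tell look-alikes from the thing itself.
- boxes_of(label, camera): "location" ([row, column] in pixels, amid what is visible of it).
- regions_of(label, camera): "region" (420x560 bool, what is visible of it) and "location" ([row, column] in pixels, amid what is visible of it).
- place_of(label, camera): "location" ([row, column] in pixels: a listed point, or the origin of a listed thing).
The state is a dict: "time": time; "joint_positions": joint angles; "dq": joint speeds; "tau": joint torques, N m; "tool_pos": TCP position; "tcp_rot": TCP orientation; "contact_force": force on the tool from outside, world axes, zero at the start; "moment": the same for the moment, N m; "grip_width": finger opening in mm.
Only numpy, scipy, OpenCV 4.12 (cv2) and the standard library are available. Lean on these libraries where they do the work, as an engineer would, in place of code of your own. Each camera call takes 0.05 s, during which the arm holds its last target.

## Working session

There is one attempt and no reset: what is moved stays moved. The work goes in short steps, Python scripts to look and compute and a tool call to move; the robot and the scene stay as the last step left them, time stands still between calls to the robot, and variables do not carry over. Pictures are saved under pics/ and viewed, and the job is handed in when it is done.

Besides the shell and the picture viewer there is one more tool, called after "Request:" as name([rows], argument=value, ...), one row to a line, values as JSON. send_rows: Moves the arm, as the interface text tells. Its arguments: {"type":"object","properties":{"targets":{"type":"array","items":{"type":"array","items":{"type":"array","items":{"type":"number"}}}}},"required":["targets"]}

```bash
ls; mkdir -p pics
cat > h.py <<'E'
import numpy as np, cv2
from plant import *
def snap(cam,fn,scale=1.4):
    im=capture(cam); cv2.imwrite('pics/'+fn,cv2.resize(im[:,:,::-1],None,fx=scale,fy=scale)); return im
def proj(cam,P,m=None):
    m=m or camera_model(cam); P=np.atleast_2d(P); W=np.array(m['world_to_cam']); c=P@W[:3,:3].T+W[:3,3]
    q=np.c_[c[:,0],-c[:,1],-c[:,2]]; u=q@np.array(m['K']).T; return (u[:,:2]/u[:,2:])[:,::-1]  # row,col
def ray(cam,rc,m=None):
    m=m or camera_model(cam); W=np.array(m['world_to_cam']); d=np.linalg.inv(np.array(m['K']))@np.array([rc[1],rc[0],1.]); d=np.array([d[0],-d[1],-d[2]])
    R=W[:3,:3]; return -R.T@W[:3,3], R.T@d
def onz(cam,rc,z,m=None):
    o,d=ray(cam,rc,m); return o+d*(z-o[2])/d[2]
E
python3 - <<'E'
from h import *
print(get_obs())
for c in ['scene','top','wrist']:
    snap(c,c+'0.png'); print(c,camera_model(c))
E
```

```text
pics
{'time': 0.0, 'joint_positions': array([ 1.02800291e+00,  3.42724913e-01,  1.52499096e+00,  7.41120033e-06,
        1.27543239e+00, -1.45976699e-01]), 'dq': array([ 0.00154421,  0.0004041 ,  0.00108644, -0.00023402,  0.00119492,
       -0.00129725]), 'tau': array([ 2.70572364e-04, -4.31245279e+01, -2.44220781e+01,  7.16474955e-02,
        5.59645495e-02, -1.53433466e-04]), 'tool_pos': array([202.65860509, 483.8685131 , 226.05293559]), 'tcp_rot': array([-3.14005462e+00, -2.33288811e-04,  2.74477359e+00]), 'contact_force': array([ 0.65183143, -0.59182547,  0.28320284]), 'moment': array([ 0.02724823, -0.04063192, -0.02016901]), 'grip_width': 92.1092374705863}
scene {'K': array([[523.58489246,   0.        , 274.22459168],
       [  0.        , 523.58489246, 209.12692593],
       [  0.        ,   0.        ,   1.        ]]), 'world_to_cam': array([[ 8.29067763e-01,  5.58930130e-01,  1.56126488e-02,
        -4.50704077e+02],
       [-4.70836807e-01,  6.82792629e-01,  5.58665309e-01,
         1.90315558e+02],
       [ 3.01594672e-01, -4.70522408e-01,  8.29246235e-01,
        -1.7717776
[... 442 characters left out ...]
2],
       [-1.04897899e-01,  4.29939340e-03,  9.94473703e-01,
        -9.92331964e+02],
       [ 0.00000000e+00,  0.00000000e+00,  0.00000000e+00,
         1.00000000e+00]])}
wrist {'K': array([[330.22512482,   0.        , 282.57356917],
       [  0.        , 330.22512482, 209.62610166],
       [  0.        ,   0.        ,   1.        ]]), 'world_to_cam': array([[ 3.88768028e-01,  9.21334585e-01, -1.41504230e-03,
        -5.24059827e+02],
       [-8.88210031e-01,  3.74381714e-01, -2.66310483e-01,
         3.08473398e+01],
       [-2.44831292e-01,  1.04789856e-01,  9.63886261e-01,
        -3.90225306e+02],
       [ 0.00000000e+00,  0.00000000e+00,  0.00000000e+00,
         1.00000000e+00]])}
```

View pics/scene0.png

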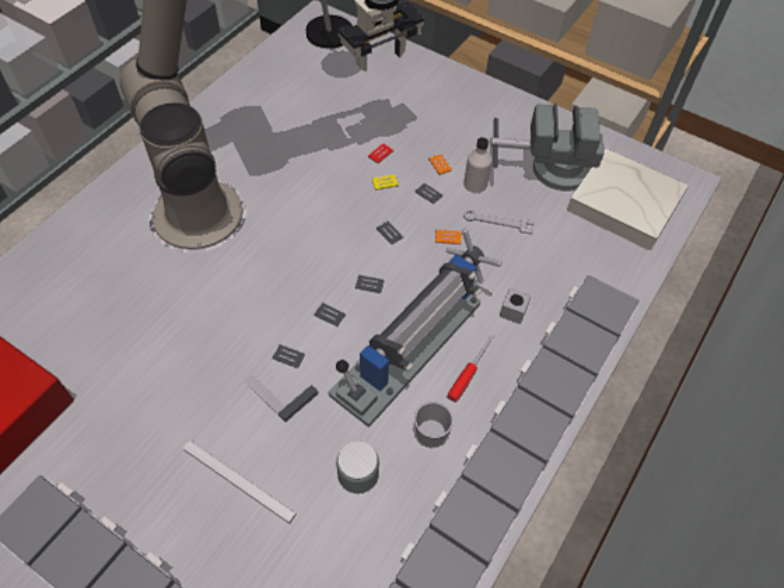

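View pics/top0.png

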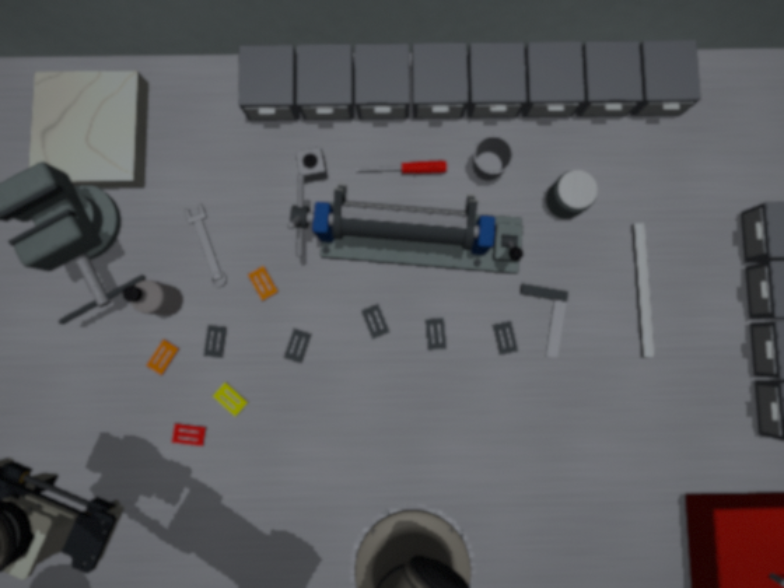

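View pics/wrist0.png

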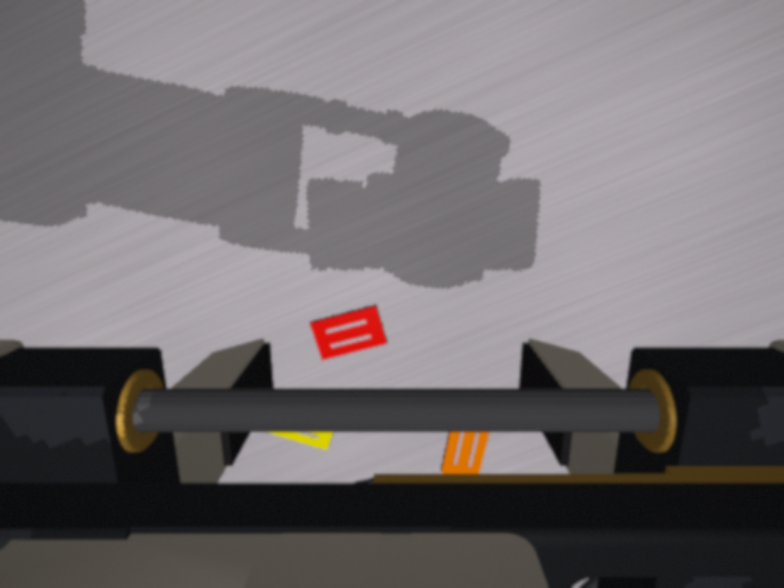

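Run:
```python
from h import *
import numpy as np
np.set_printoptions(precision=1,suppress=True)
C=['scene','top']
for l,z in [('rig',0),('capstan',105),('seat',110),('lock_tip',90),('keeper_center',7),('die0_center',3)]:
  for c in C:
    r=place_of(l,c)
    print(l,c,[(round(x['conf'],2),np.round(x['location']),onz(c,x['location'],z)[:2]) for x in r if x['conf']>.2][:8])
for c in C:
  im=capture(c); 
  cv2.imwrite(f'pics/raw_{c}.png',im[:,:,::-1])
a=cv2.imread('pics/raw_scene.png')[150:310,220:370]; b=cv2.imread('pics/raw_top.png')[120:210,195:385]
cv2.imwrite('pics/a.png',cv2.resize(a,None,fx=3.7,fy=3.7,interpolation=cv2.INTER_CUBIC));cv2.imwrite('pics/b.png',cv2.resize(b,None,fx=4,fy=4,interpolation=cv2.INTER_CUBIC))
```

```text
rig scene [(0.9, array([241., 297.]), array([620.9,   7.4]))]
rig top [(0.79, array([167., 288.]), array([626.6,   8.5]))]
capstan scene [(0.66, array([184., 340.]), array([649.7, 193.1]))]
capstan top [(0.95, array([154., 217.]), array([641.1, 185.3]))]
seat scene [(0.84, array([226., 304.]), array([641.9,   5.3])), (0.4, array([264., 338.]), array([781.2, -46.8]))]
seat top [(0.57, array([149., 289.]), array([650.5,   5.8])), (0.32, array([171., 286.]), array([595.1,  13.5]))]
lock_tip scene [(0.68, array([288., 214.]), array([ 542.3, -287.3])), (0.61, array([223., 234.]), array([464.1, -90.7])), (0.53, array([260., 244.]), array([ 558.3, -171.4]))]
lock_tip top [(0.56, array([181., 368.]), array([ 569.5, -191.4]))]
keeper_center scene [(0.89, array([345., 166.]), array([ 507.4, -463.2]))]
keeper_center top [(0.67, array([206., 459.]), array([ 510.6, -455.7]))]
die0_center scene [(0.71, array([109., 270.]), array([244.4, 419. ])), (0.7, array([128., 273.]), array([305. , 347.4])), (0.62, array([118., 317.]), array([407. , 478.7])), (0.59, array([136., 307.]), array([424.9, 381.7])), (0.55, array([166., 322.]), array([535. , 298.7]))]
die0_center top [(0.9, array([284., 165.]), array([313.8, 339.4])), (0.86, array([243., 151.]), array([423.3, 378.7])), (0.81, array([311., 137.]), array([244. , 411.8])), (0.58, array([257., 117.]), array([386.4, 471.1])), (0.5, array([203., 188.]), array([529.7, 282.7]))]
```

View pics/a.png

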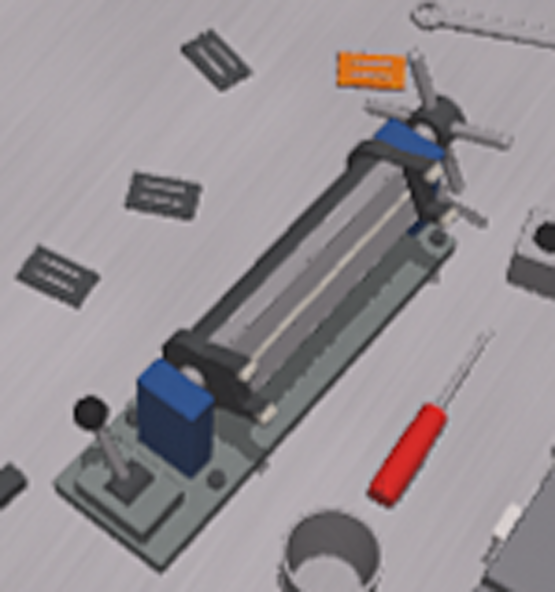

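View pics/b.png

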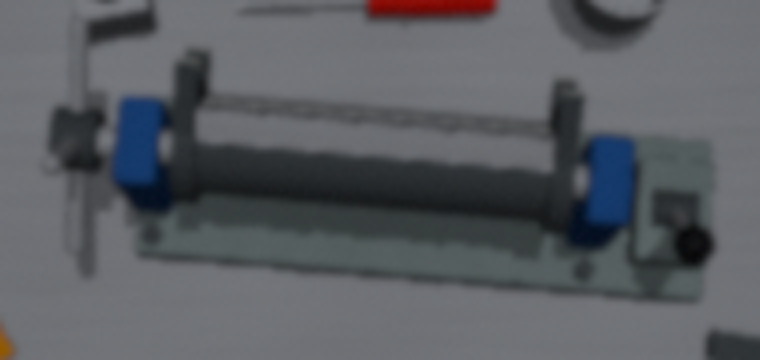

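```bash
cat >> h.py <<'E'
from scipy.spatial.transform import Rotation as Ro
import sys
def mv(x,y,z,psi):
    o=get_obs(); R=Ro.from_euler('xyz',o['tcp_rot']); T=Ro.from_euler('xyz',[np.pi,0,psi])
    d=R.inv().apply(np.array([x,y,z])-o['tool_pos']); r=np.degrees((R.inv()*T).as_rotvec())
    print('t%.1f'%o['time'],'row',np.round(r,1).tolist(),np.round(d,1).tolist(),'pos',np.round(o['tool_pos'],1),'psi %.3f'%o['tcp_rot'][2],'g %.1f'%o['grip_width'])
E
python3 - <<'E'
from h import *
m=camera_model('wrist'); o,d=ray('wrist',(210,282)); print(o)
mv(560,-60,400,1.5708)
E
```

```text
[135.65707765 512.27797645 384.13215833]
t0.8 row [0.0, -0.0, 67.3] [-539.7, -363.9, -173.3] pos [202.9 484.2 226.7] psi 2.745 g 92.0
```

Request:
send_rows([
  [[0, 0, 7, -50, -30, -35, -1], [0, 0, 14, -100, -60, -70, -1], [0, 0, 20, -140, -95, -100, -1], [0, 0, 27, -180, -130, -130, -1], [0, 0, 34, -220, -160, -160, -1]],
])

```text
time: 1.27
tool_pos: [298.8, 331.1, 333.4]
tcp_rot: [3.141, 0.0, 2.146]
contact_force: [0.3, 0.3, -0.1]
grip_width: 91.6
```

```bash
python3 -c "
from h import *
mv(560,-60,400,1.5708)"
```

```text
t1.3 row [0.0, -0.0, 33.0] [-470.3, 6.4, -66.6] pos [298.8 331.1 333.4] psi 2.146 g 91.6
```

Request:
send_rows([
  [[0, 0, 7, -42, 2, -15, -1], [0, 0, 14, -84, 2, -30, -1], [0, 0, 20, -125, 3, -45, -1], [0, 0, 27, -165, 5, -60, -1], [0, 0, 33, -205, 5, -66, -1]],
])

```text
time: 1.68
tool_pos: [411.9, 168.7, 398.9]
tcp_rot: [3.139, -0.001, 1.57]
contact_force: [0.6, 1.1, -0.0]
grip_width: 91.9
```

```bash
python3 -c "
from h import *
mv(560,-60,400,1.5708)"
```

```text
t1.7 row [0.2, -0.1, -0.1] [-228.5, 148.4, -0.8] pos [411.9 168.7 398.9] psi 1.570 g 91.9
```

Request:
send_rows([
  [[0, 0, 0, -228, 148, 0, -1], [0, 0, 0, -228, 148, 0, -1], [0, 0, 0, -228, 148, 0, -1], [0, 0, 0, -228, 148, 0, -1], [0, 0, 0, -228, 148, 0, -1]],
])

```text
time: 2.1
tool_pos: [525.9, -6.1, 397.1]
tcp_rot: [3.141, -0.0, 1.575]
contact_force: [1.3, 0.9, 0.3]
grip_width: 91.7
```

Request:
send_rows([
  [[0, 0, 0, -60, 39, 0, -1], [0, 0, 0, -60, 39, 0, -1], [0, 0, 0, -60, 39, 0, -1]],
])

```text
time: 2.35
tool_pos: [566.4, -68.9, 394.7]
tcp_rot: [-3.139, 0.001, 1.57]
contact_force: [0.8, 0.7, 0.2]
grip_width: 92.0
```

Run:
```python
from h import *
np.set_printoptions(precision=1,suppress=True)
mv(560,-60,400,1.5708)
m=camera_model('wrist')
im=snap('wrist','w1.png'); cv2.imwrite('pics/raw_w1.png',im[:,:,::-1]); np.save('w1.npy',m,allow_pickle=True)
for l,z in [('rig',0),('capstan',105),('seat',105),('lock_tip',90),('die0_center',3)]:
    r=place_of(l,'wrist')
    print(l,[(round(x['conf'],2),np.round(x['location']),onz('wrist',x['location'],z,m)[:2]) for x in r if x['conf']>.2][:8])
```

```text
t2.4 row [-0.1, 0.1, -0.0] [8.9, -6.5, -5.3] pos [566.4 -68.9 394.7] psi 1.570 g 92.0
rig [(0.88, array([113., 318.]), array([621.9,  10.4]))]
capstan []
seat [(0.66, array([115., 350.]), array([652.7,   7.1]))]
lock_tip [(0.85, array([254., 283.]), array([ 565.1, -194.8]))]
die0_center []
```

View pics/w1.png

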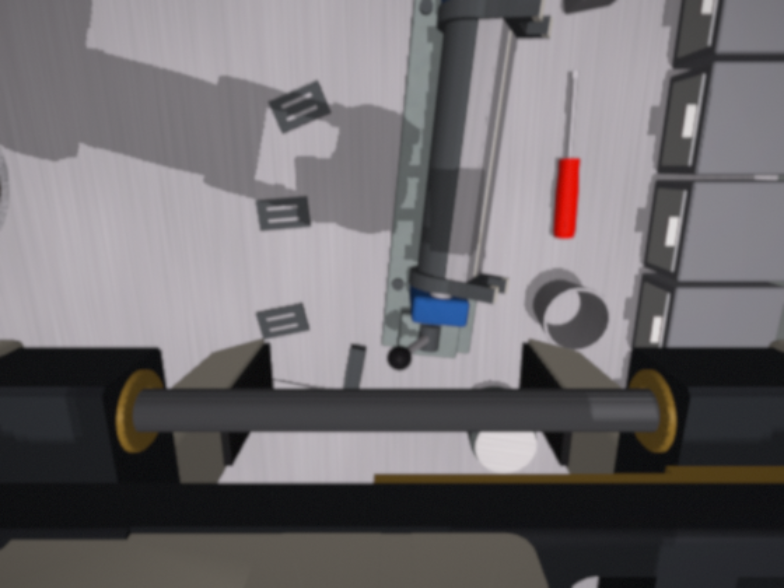

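Request:
send_rows([
  [[0, 0, 0, 150, 0, 0, -1], [0, 0, 0, 150, 0, 0, -1], [0, 0, 0, 150, 0, 0, -1], [0, 0, 0, 150, 0, 0, -1], [0, 0, 0, 150, 0, 0, -1]],
])

```text
time: 3.07
tool_pos: [562.5, 92.0, 397.9]
tcp_rot: [3.14, -0.002, 1.583]
contact_force: [-0.2, 0.2, -0.2]
grip_width: 91.9
```

Run:
```python
from h import *
np.set_printoptions(precision=1,suppress=True)
mv(560,80,400,1.5708)
m=camera_model('wrist')
im=snap('wrist','w2.png'); cv2.imwrite('pics/raw_w2.png',im[:,:,::-1]); np.save('w2.npy',m,allow_pickle=True)
for l,z in [('rig',0),('capstan',105),('seat',105),('die0_center',3)]:
    r=place_of(l,'wrist')
    print(l,[(round(x['conf'],2),np.round(x['location']),onz('wrist',x['location'],z,m)[:2]) for x in r if x['conf']>.2][:8])
```

```text
t3.1 row [0.1, -0.1, 0.7] [-12.0, -2.6, -2.2] pos [562.5  92.  397.9] psi 1.583 g 91.9
rig [(0.93, array([213., 320.]), array([628.2,   6. ]))]
capstan [(0.83, array([ 96., 347.]), array([644. , 193.3]))]
seat [(0.66, array([237., 345.]), array([652.8,  -0.2]))]
die0_center [(0.93, array([ 38., 263.]), array([530.7, 281.7]))]
```

View pics/w2.png

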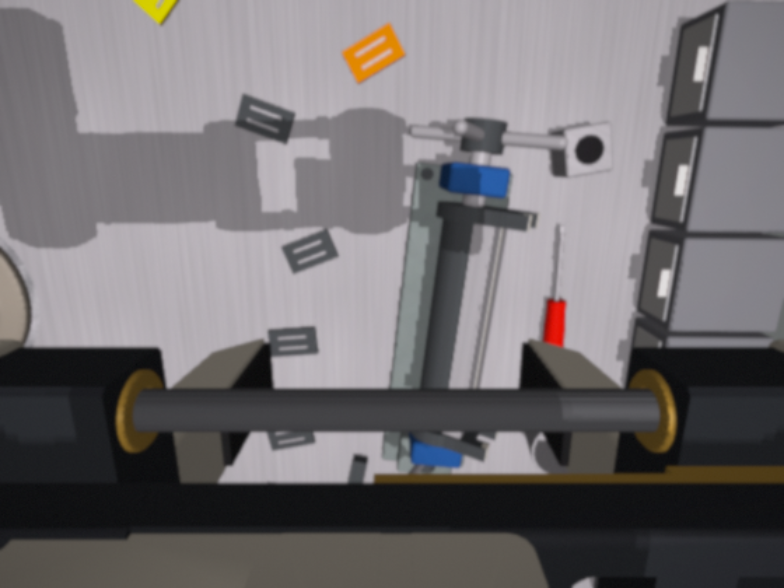

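Run:
```python
import cv2
def crop(f,r0,r1,c0,c1,s,o):
    im=cv2.imread(f'pics/{f}')[r0:r1,c0:c1]; im=cv2.resize(im,None,fx=s,fy=s,interpolation=cv2.INTER_CUBIC)
    for r in range(-(-r0//20)*20,r1,20): cv2.putText(im,str(r),(0,(r-r0)*s+4),0,.35,(0,0,255),1); cv2.line(im,(0,(r-r0)*s),(im.shape[1],(r-r0)*s),(0,0,255) if r%100==0 else (180,180,0),1)
    for c in range(-(-c0//20)*20,c1,20): cv2.putText(im,str(c),((c-c0)*s,10),0,.35,(0,0,255),1); cv2.line(im,((c-c0)*s,0),((c-c0)*s,im.shape[0]),(180,180,0),1)
    cv2.imwrite('pics/'+o,im)
crop('raw_w2.png',80,170,280,440,5,'c1.png')
crop('raw_w1.png',0,120,270,400,5,'c2.png')
crop('raw_w1.png',170,265,260,400,5,'c3.png')
```

```text
(no output)
```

View pics/c1.png

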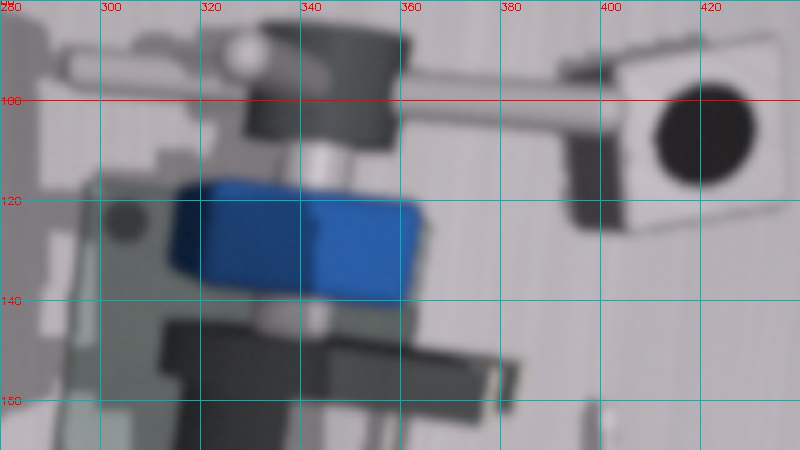

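View pics/c2.png

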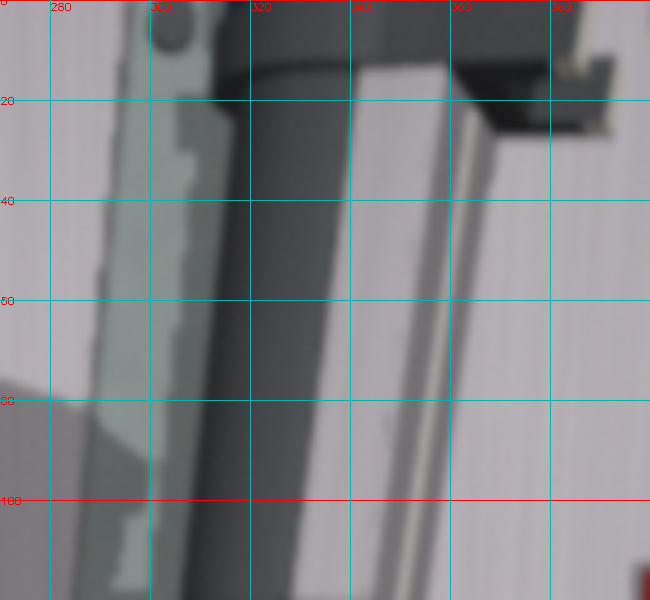

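View pics/c3.png

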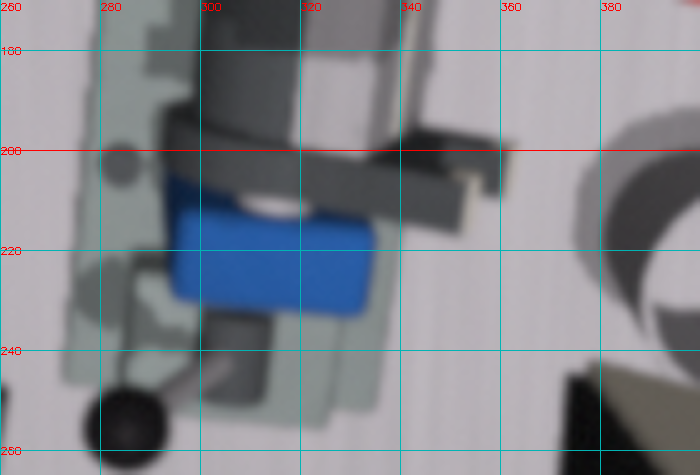

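```bash
cat > fit.py <<'E'
from h import *
from scipy.optimize import least_squares
m1=np.load('w1.npy',allow_pickle=True).item(); m2=np.load('w2.npy',allow_pickle=True).item()
F=lambda p,P:(np.array([[np.cos(p[2]),-np.sin(p[2]),0],[np.sin(p[2]),np.cos(p[2]),0],[0,0,1]])@P+np.array([p[0],p[1],0]))
def man(th,x,y,z): # seat-frame (from axis z)
    return np.array([x*np.cos(th)+z*np.sin(th),y,105-x*np.sin(th)+z*np.cos(th)])
fx=[(m1,(230,295),(-28,-160,120)),(m1,(233,333),(28,-160,120)),(m1,(216,335),(28,-132,120)),(m1,(212,296),(-28,-132,120)),(m1,(246,272),(-55,-228,20)),
(m2,(117,322),(-28,160,120)),(m2,(120,363),(28,160,120)),(m2,(141,360),(28,132,120)),(m2,(137,322),(-28,132,120)),(m2,(115,297),(-55,158,20))]
mv_=[(m1,(210,352),(-30,-115,59)),(m1,(204,361),(30,-115,59)),(m1,(19,392.5),(30,115,59)),(m2,(158,379),(-30,115,59)),(m2,(157,382.5),(30,115,59)),(m2,(90,329),(-75,185,0))]
def res(p):
    r=[]
    for m,rc,P in fx: r+=list(proj('',F(p,np.array(P,float)),m)[0]-rc)
    for m,rc,P in mv_: r+=list(proj('',F(p,man(p[3],*P)),m)[0]-rc)
    return np.array(r)
s=least_squares(res,[625,8,-.11,1.4],loss='soft_l1')
print(s.x,np.degrees(s.x[3])); print(np.round(res(s.x).reshape(-1,2),1))
E
python3 fit.py
```

```text
[ 6.22331041e+02  8.49528139e+00 -9.94761193e-02  1.16267611e+00] 66.6164340011322
[[ 1.4 -2.2]
 [ 2.1 -0. ]
 [-0.1  0.8]
 [ 0.1 -1. ]
 [ 1.9 -0.5]
 [-3.  -0.4]
 [-1.1  2.2]
 [ 0.2  1.4]
 [-0.6 -3.4]
 [-0.7 -0.2]
 [ 2.1  1.5]
 [-1.   1.2]
 [ 2.8 -0.3]
 [ 0.8 -1.4]
 [-1.   1. ]
 [-0.7 -0. ]]
```

```bash
cat >> h.py <<'E'
RIG=np.array([622.3,8.5,-0.0995])
def rg(x,y,r=None):
    r=RIG if r is None else r; c,s=np.cos(r[2]),np.sin(r[2]); return r[0]+c*x-s*y, r[1]+s*x+c*y
def mvr(x,y,z,dpsi=0): # rig-frame target
    X,Y=rg(x,y); mv(X,Y,z,np.pi/2+RIG[2]+dpsi)
    o=get_obs(); c,s=np.cos(RIG[2]),np.sin(RIG[2]); d=o['tool_pos'][:2]-RIG[:2]; print('  rigframe now',np.round([c*d[0]+s*d[1],-s*d[0]+c*d[1],o['tool_pos'][2]],1),'F',np.round(o['contact_force'],1))
E
python3 -c "
from h import *
mvr(25,185,230)"
```

```text
t3.3 row [0.0, 0.0, 5.9] [104.4, 102.3, 167.3] pos [563.6  85.4 397.2] psi 1.575 g 91.7
  rigframe now [-66.   70.7 397.2] F [ 0.8 -0.5 -0.3]
```

Request:
send_rows([
  [[0, 0, 6, 104, 102, 167, 1], [0, 0, 6, 104, 102, 167, 1], [0, 0, 6, 104, 102, 167, 1], [0, 0, 6, 104, 102, 167, 1], [0, 0, 6, 104, 102, 167, 1]],
])

```text
time: 3.73
tool_pos: [660.3, 183.6, 238.7]
tcp_rot: [3.141, 0.0, 1.468]
contact_force: [0.6, -0.0, 0.6]
grip_width: 63.1
```

Request:
send_rows([
  [[0, 0, 0, 0, 0, 0, 1], [0, 0, 0, 0, 0, 0, 1], [0, 0, 0, 0, 0, 0, 1]],
])

```text
time: 3.98
tool_pos: [659.7, 183.0, 241.0]
tcp_rot: [3.14, 0.0, 1.469]
contact_force: [0.5, 0.8, 0.5]
grip_width: 43.0
```

```bash
python3 -c "
from h import *
mvr(25,185,140)"
```

```text
t4.0 row [0.1, 0.0, -0.1] [7.6, 5.0, 101.0] pos [659.7 183.  241. ] psi 1.469 g 43.0
  rigframe now [ 19.9 177.4 241. ] F [0.5 0.8 0.5]
```

Request:
send_rows([
  [[0, 0, 0, 7, 5, 20, 1], [0, 0, 0, 7, 5, 20, 1], [0, 0, 0, 7, 5, 40, 1], [0, 0, 0, 7, 5, 60, 1], [0, 0, 0, 7, 5, 60, 1]],
])

```text
time: 4.4
tool_pos: [663.4, 189.4, 178.7]
tcp_rot: [-3.138, 0.001, 1.47]
contact_force: [-0.9, -0.3, -0.8]
grip_width: 9.9
```

Request:
send_rows([
  [[0, 0, 0, 0, 0, 10, 1], [0, 0, 0, 0, 0, 20, 1], [0, 0, 0, 0, 0, 30, 1], [0, 0, 0, 0, 0, 40, 1], [0, 0, 0, 0, 0, 40, 1]],
])

```text
time: 4.82
tool_pos: [663.8, 190.6, 137.5]
tcp_rot: [-3.138, 0.001, 1.471]
contact_force: [0.0, 0.5, -0.9]
grip_width: 0.7
```

```bash
python3 -c "
from h import *
mvr(-5,185,140);snap('scene','s2.png');snap('wrist','w3.png')"
```

```text
t4.8 row [-0.2, 0.1, -0.0] [-0.3, -28.2, -2.4] pos [663.8 190.6 137.5] psi 1.471 g 0.7
  rigframe now [ 23.2 185.3 137.5] F [ 0.   0.5 -0.9]
```

View pics/w3.png

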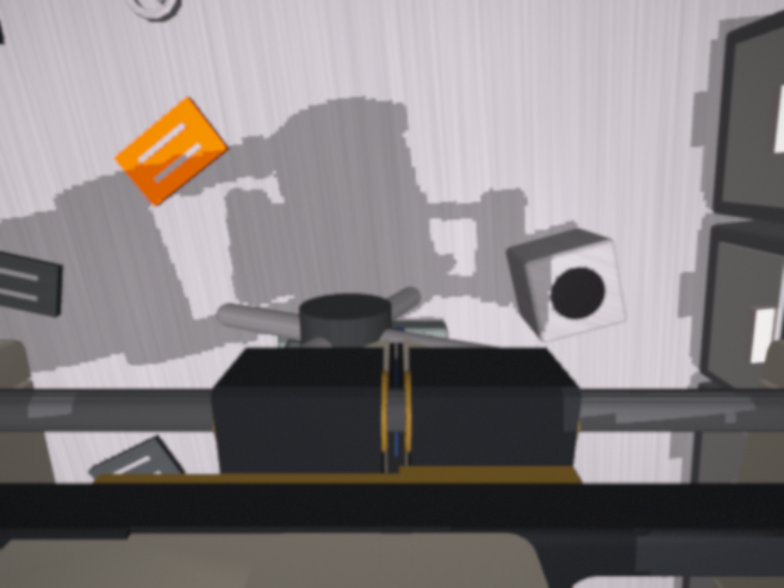

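View pics/s2.png

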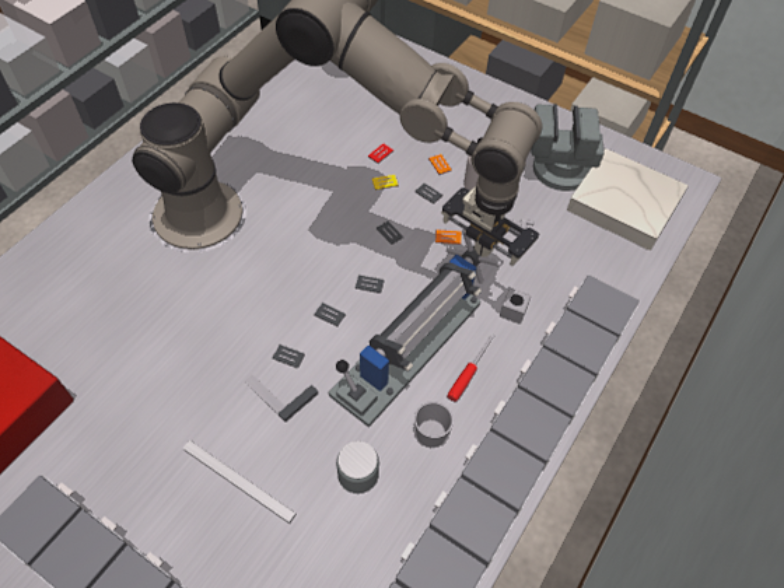

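Request:
send_rows([
  [[0, 0, 0, 0, -8, 0, 1], [0, 0, 0, 0, -16, 0, 1], [0, 0, 0, 0, -24, 0, 1], [0, 0, 0, 0, -30, 0, 1], [0, 0, 0, 0, -30, 0, 1]],
])

```text
time: 5.33
tool_pos: [636.1, 193.9, 141.6]
tcp_rot: [3.137, -0.001, 1.471]
contact_force: [2.8, -1.0, -0.2]
grip_width: 0.4
```

```bash
python3 -c "
from h import *
mvr(-5,185,140);im=snap('scene','s3.png');cv2.imwrite('pics/s3c.png',cv2.resize(im[120:300,220:400,::-1],None,fx=3.3,fy=3.3))"
```

```text
t5.3 row [0.3, -0.0, -0.0] [-0.9, -0.3, 1.6] pos [636.1 193.9 141.6] psi 1.471 g 0.4
  rigframe now [ -4.7 185.9 141.6] F [ 2.8 -1.  -0.2]
```

View pics/s3c.png

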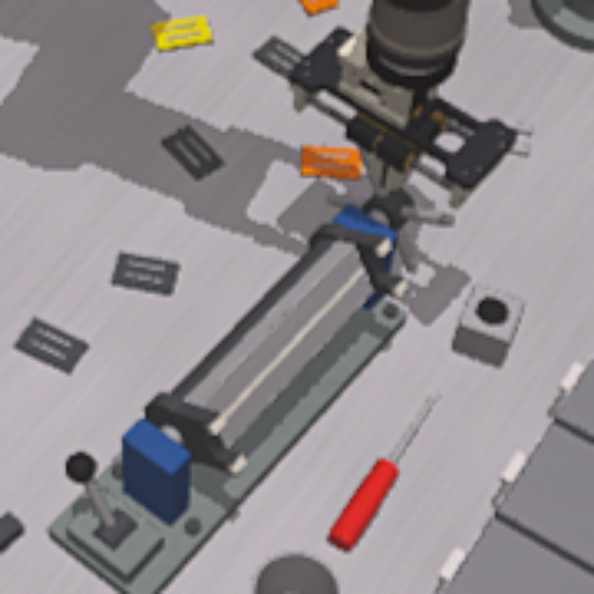

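Request:
send_rows([
  [[0, 0, 0, 0, -8, 0, 1], [0, 0, 0, 0, -16, 0, 1], [0, 0, 0, 0, -24, 0, 1], [0, 0, 0, 0, -32, 0, 1], [0, 0, 0, 0, -36, 0, 1]],
])

```text
time: 5.8
tool_pos: [600.9, 197.5, 141.5]
tcp_rot: [3.137, -0.001, 1.471]
contact_force: [5.5, -0.5, 1.8]
grip_width: 0.5
```

```bash
python3 -c "
from h import *
mvr(-5,185,140);im=snap('scene','s4.png');cv2.imwrite('pics/s4c.png',cv2.resize(im[120:300,220:400,::-1],None,fx=3.3,fy=3.3))"
```

```text
t5.8 row [0.3, -0.1, -0.0] [-0.9, 35.1, 1.7] pos [600.9 197.5 141.5] psi 1.471 g 0.5
  rigframe now [-40.1 185.9 141.5] F [ 5.5 -0.5  1.8]
```

View pics/s4c.png

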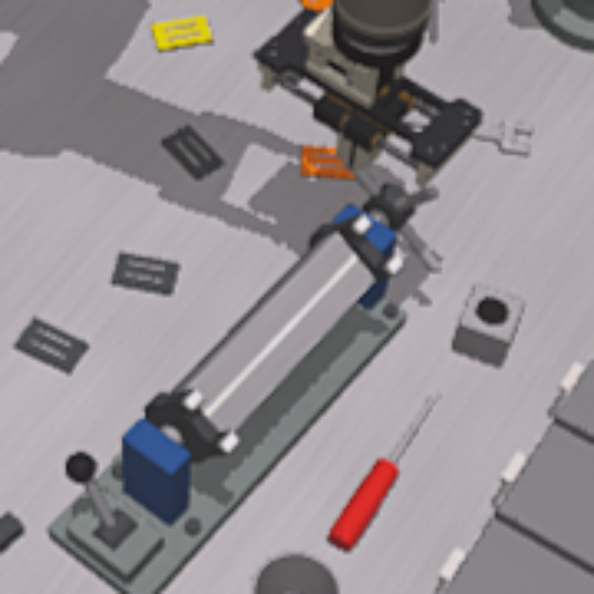

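```bash
cat > ang.py <<'E'
from h import *
from scipy.optimize import least_squares
def man(th,x,y,z): return np.array([x*np.cos(th)+z*np.sin(th),y,105-x*np.sin(th)+z*np.cos(th)])
def W(P,r): X,Y=rg(P[0],P[1],r); return [X,Y,P[2]]
def angfit(obs,fixrig=True,guess=.6):
    # obs list of (model, (row,col), seat-frame (x,y,z-from-axis)); returns theta, with a 2px image offset nuisance
    def f(p): return np.concatenate([proj('',W(man(p[0],*P),RIG),m)[0]-rc-p[1:3] for m,rc,P in obs])
    s=least_squares(f,[guess,0,0]); return np.degrees(s.x[0]),s.x[1:],np.round(s.fun.reshape(-1,2),1)
E
python3 - <<'E'
from ang import *
m=camera_model('scene')
c=lambda x,y:(y/3.3+120,x/3.3+220)
print(angfit([(m,c(361,224),(-24,115,59)),(m,c(396,263),(24,115,59)),(m,c(192,401),(-24,-115,59)),(m,c(230,442),(24,-115,59))]))
E
```

```text
(np.float64(30.084896587719523), array([-1.47458112, -1.58537664]), array([[-0. , -0.1],
       [ 0.7,  0.1],
       [-0.7, -0.1],
       [ 0.1,  0.1]]))
```

Request:
send_rows([
  [[0, 0, 0, 0, 5, 0, 1], [0, 0, 0, 0, 5, -20, 1], [0, 0, 0, 0, 5, -60, 0], [0, 0, 0, 0, 40, -80, 0], [0, 0, 0, 0, 70, -80, 0]],
])

```text
time: 6.27
tool_pos: [671.0, 191.2, 226.9]
tcp_rot: [3.133, -0.003, 1.472]
contact_force: [1.9, -0.7, 1.5]
grip_width: 15.7
```

Request:
send_rows([
  [[0, 0, 0, 0, 0, 0, 0], [0, 0, 0, 0, 0, 0, 0], [0, 0, 0, 0, 0, 0, 0]],
])

```text
time: 6.52
tool_pos: [668.2, 190.4, 218.6]
tcp_rot: [-3.138, 0.0, 1.471]
contact_force: [-0.4, -0.7, -0.2]
grip_width: 35.7
```

```bash
python3 -c "
from h import *
mvr(30,185,152)"
```

```text
t6.5 row [-0.2, 0.0, -0.0] [-0.6, 2.6, 66.6] pos [668.2 190.4 218.6] psi 1.471 g 35.7
  rigframe now [ 27.6 185.6 218.6] F [-0.4 -0.7 -0.2]
```

Request:
send_rows([
  [[0, 0, 0, 0, 3, 10, 0], [0, 0, 0, 0, 3, 25, 0], [0, 0, 0, 0, 3, 40, 0], [0, 0, 0, 0, 3, 55, 0], [0, 0, 0, 0, 3, 66, 0]],
])

```text
time: 6.93
tool_pos: [670.5, 190.3, 151.9]
tcp_rot: [-3.139, 0.001, 1.471]
contact_force: [0.0, 0.5, 0.1]
grip_width: 45.8
```

Request:
send_rows([
  [[0, 0, 0, 0, 0, 0, 0], [0, 0, 0, 0, -10, 0, 0], [0, 0, 0, 0, -20, 0, 0], [0, 0, 0, 0, -30, 0, 0], [0, 0, 0, 0, -35, 0, 0]],
])

```text
time: 7.35
tool_pos: [639.9, 193.9, 158.0]
tcp_rot: [3.131, -0.002, 1.471]
contact_force: [5.7, -0.0, 4.7]
grip_width: 46.2
```

Request:
send_rows([
  [[0, 0, 0, 0, 0, 0, 1], [0, 0, 0, 0, 0, 0, 1], [0, 0, 0, 0, 0, 0, 1], [0, 0, 0, 0, 0, 0, 1], [0, 0, 0, 0, 0, 0, 1]],
])

```text
time: 7.77
tool_pos: [637.5, 193.6, 154.0]
tcp_rot: [3.141, -0.0, 1.471]
contact_force: [5.8, -0.1, 4.5]
grip_width: 17.3
```

```bash
python3 -c "
from h import *
mvr(0,185,150);im=snap('scene','s5.png');cv2.imwrite('pics/s5c.png',cv2.resize(im[120:300,220:400,::-1],None,fx=3.3,fy=3.3))"
```

```text
t7.8 row [0.0, -0.0, -0.0] [-0.7, 3.3, 4.0] pos [637.5 193.6 154. ] psi 1.471 g 17.3
  rigframe now [ -3.3 185.7 154. ] F [ 5.8 -0.1  4.5]
```

View pics/s5c.png

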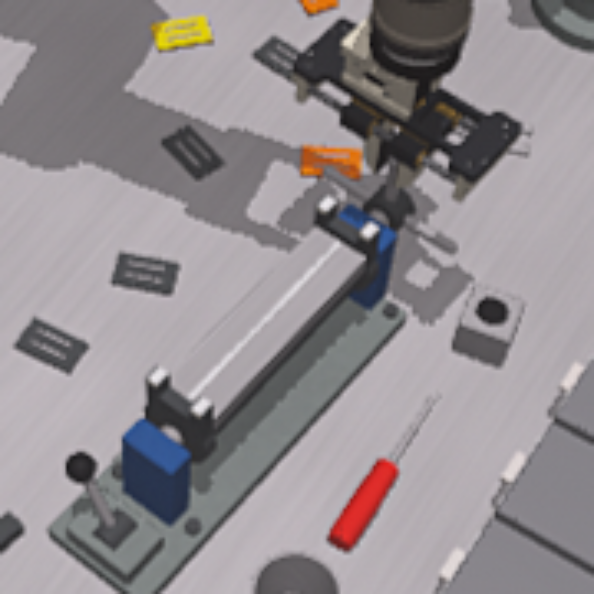

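Request:
send_rows([
  [[0, 0, 0, 0, 0, 0, 1], [0, 0, 0, 0, 0, 0, 1], [0, 0, 0, 0, 0, 0, 1], [0, 0, 0, 0, 0, 0, 1]],
])

```text
time: 8.15
tool_pos: [637.6, 193.6, 154.1]
tcp_rot: [3.14, -0.0, 1.471]
contact_force: [5.2, 0.2, 4.3]
grip_width: 11.4
```

Run:
```python
from ang import *
mvr(0,185,152)
im=snap('scene','s6.png');cv2.imwrite('pics/s6c.png',cv2.resize(im[160:280,260:350,::-1],None,fx=6,fy=6,interpolation=cv2.INTER_CUBIC))
```

```text
t8.2 row [0.1, -0.0, -0.0] [-0.7, 3.1, 2.1] pos [637.6 193.6 154.1] psi 1.471 g 11.4
  rigframe now [ -3.1 185.7 154.1] F [5.2 0.2 4.3]
```

View pics/s6c.png

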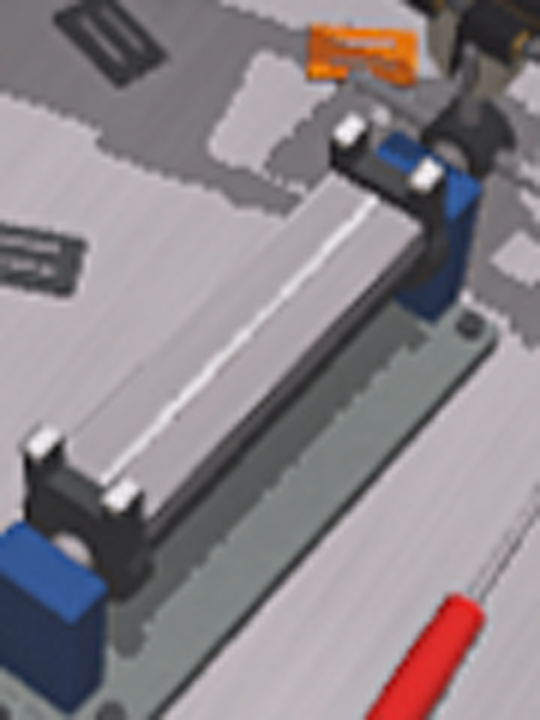

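Run:
```python
from ang import *
m=camera_model('scene')
c=lambda x,y:(y/6+160,x/6+260)
print(angfit([(m,c(351,127),(-23,115,59)),(m,c(429,170),(23,115,59)),(m,c(44,440),(-23,-115,59)),(m,c(123,493),(23,-115,59))],guess=0))
```

```text
(np.float64(-5.091369995079071), array([-0.25592182, -1.41191437]), array([[ 0.1,  0.1],
       [ 0.4,  0. ],
       [-0.2, -0.1],
       [-0.3, -0.1]]))
```

Request:
send_rows([
  [[0, 0, 0, 0, 2, 0, 1], [0, 0, 0, 0, 4, 0, 1], [0, 0, 0, 0, 4, 0, 1]],
])

```text
time: 8.45
tool_pos: [640.3, 193.3, 154.2]
tcp_rot: [-3.139, 0.0, 1.471]
contact_force: [1.2, 0.1, 7.4]
grip_width: 10.9
```

Run:
```python
from ang import *
mvr(0,185,152)
im=snap('scene','s7.png');cv2.imwrite('pics/s7c.png',cv2.resize(im[160:280,260:350,::-1],None,fx=6,fy=6,interpolation=cv2.INTER_CUBIC))
im=snap('wrist','w7.png')
```

```text
t8.4 row [-0.1, 0.0, -0.0] [-0.7, 0.4, 2.2] pos [640.3 193.3 154.2] psi 1.471 g 10.9
  rigframe now [ -0.4 185.7 154.2] F [1.2 0.1 7.4]
```

View pics/s7c.png

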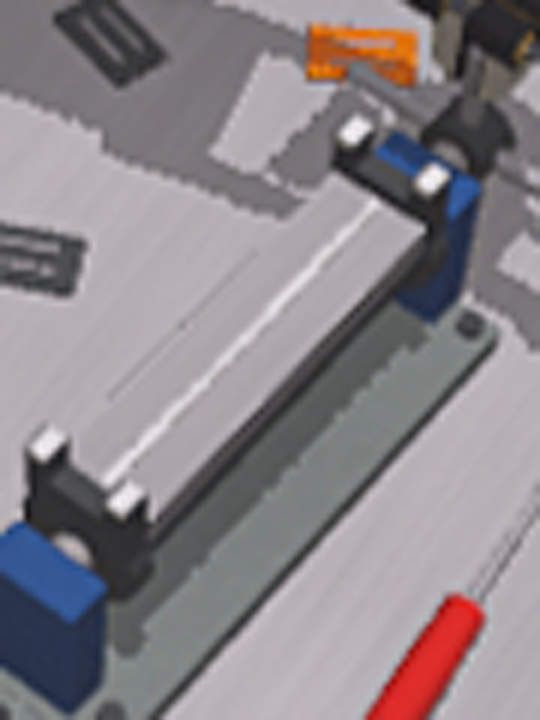

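Run:
```python
from ang import *
m=camera_model('scene')
c=lambda x,y:(y/6+160,x/6+260)
print(angfit([(m,c(356,128),(-23,115,59)),(m,c(433,175),(23,115,59)),(m,c(48,439),(-23,-115,59)),(m,c(127,495),(23,-115,59))],guess=0))
```

```text
(np.float64(-2.2038877467509415), array([-0.01038713, -1.28087697]), array([[-0.1, -0. ],
       [ 0.1,  0.1],
       [ 0.1, -0. ],
       [-0.1, -0. ]]))
```

Request:
send_rows([
  [[0, 0, 0, 0, 0, 0, 0], [0, 0, 0, 0, 0, 0, 0], [0, 0, 0, 0, 0, -20, 0], [0, 0, 0, 0, 0, -60, 0], [0, 0, 0, 0, 0, -100, 0]],
])

```text
time: 8.97
tool_pos: [638.7, 193.1, 251.8]
tcp_rot: [-3.132, 0.002, 1.471]
contact_force: [1.4, 0.5, 0.6]
grip_width: 39.9
```

Run:
```python
from h import *
mv(610,-40,390,np.pi/2)
```

```text
t9.0 row [-0.5, 0.1, -5.7] [-235.1, -6.6, -137.7] pos [638.7 193.1 251.8] psi 1.471 g 39.9
```

Request:
send_rows([
  [[0, 0, -6, -20, -6, -40, -1], [0, 0, -6, -60, -6, -70, -1], [0, 0, -6, -100, -6, -100, -1], [0, 0, -6, -140, -6, -130, -1], [0, 0, -6, -180, -6, -138, -1]],
])

```text
time: 9.38
tool_pos: [618.4, 38.2, 384.1]
tcp_rot: [-3.141, -0.001, 1.577]
contact_force: [1.2, 0.1, 0.2]
grip_width: 73.3
```

Request:
send_rows([
  [[0, 0, 0, -30, 5, 0, -1], [0, 0, 0, -50, 5, 0, -1], [0, 0, 0, -50, 5, 0, -1], [0, 0, 0, -50, 5, 0, -1], [0, 0, 0, -50, 5, 0, -1]],
])

```text
time: 9.8
tool_pos: [624.2, -10.8, 381.5]
tcp_rot: [-3.139, -0.001, 1.576]
contact_force: [-0.9, 0.8, 0.5]
grip_width: 91.7
```

Run:
```python
from h import *
mv(610,-40,390,np.pi/2)
m=camera_model('wrist'); im=snap('wrist','w8.png'); np.save('w8.npy',m,allow_pickle=True); cv2.imwrite('pics/raw_w8.png',im[:,:,::-1])
for n,(r0,r1,c0,c1) in {'c4':(20,120,230,370),'c5':(160,260,220,360)}.items():
    s=5; q=cv2.resize(im[r0:r1,c0:c1,::-1],None,fx=s,fy=s,interpolation=cv2.INTER_CUBIC)
    for r in range(r0,r1,20): cv2.line(q,(0,(r-r0)*s),(q.shape[1],(r-r0)*s),(180,180,0),1); cv2.putText(q,str(r),(0,(r-r0)*s+10),0,.35,(0,0,255),1)
    for c in range(-(-c0//20)*20,c1,20): cv2.line(q,((c-c0)*s,0),((c-c0)*s,q.shape[0]),(180,180,0),1); cv2.putText(q,str(c),((c-c0)*s,10),0,.35,(0,0,255),1)
    cv2.imwrite(f'pics/{n}.png',q)
```

```text
t9.8 row [-0.2, -0.1, 0.3] [-29.2, -14.4, -8.5] pos [624.2 -10.8 381.5] psi 1.576 g 91.7
```

View pics/w8.png

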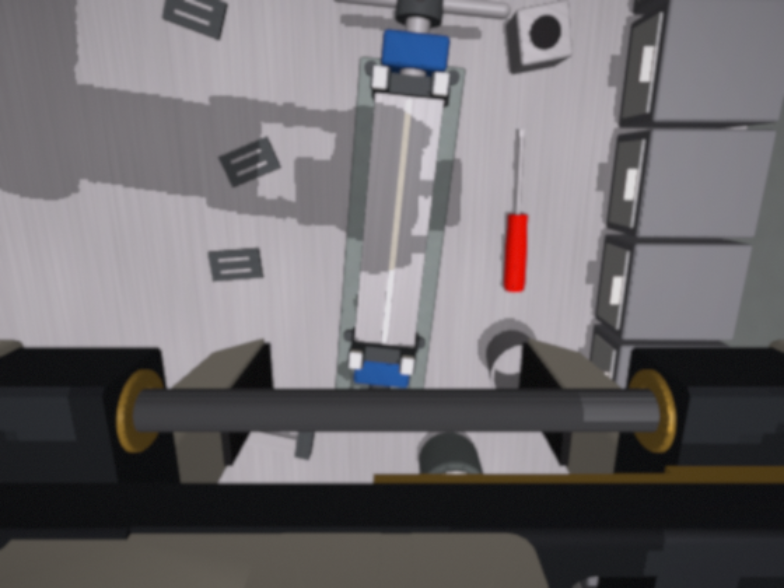

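View pics/c4.png

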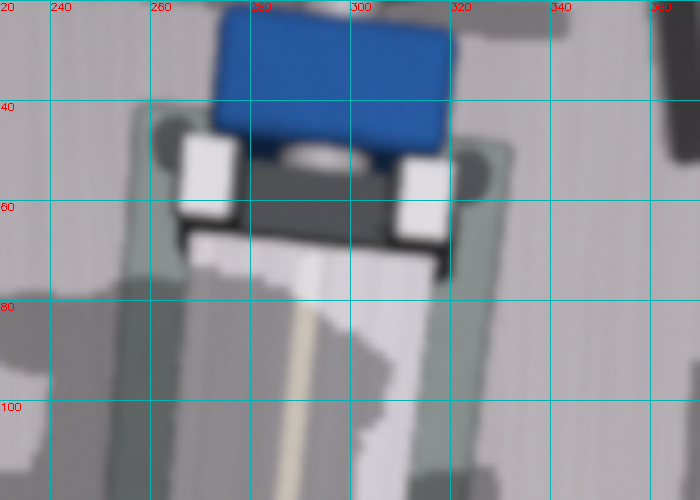

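View pics/c5.png

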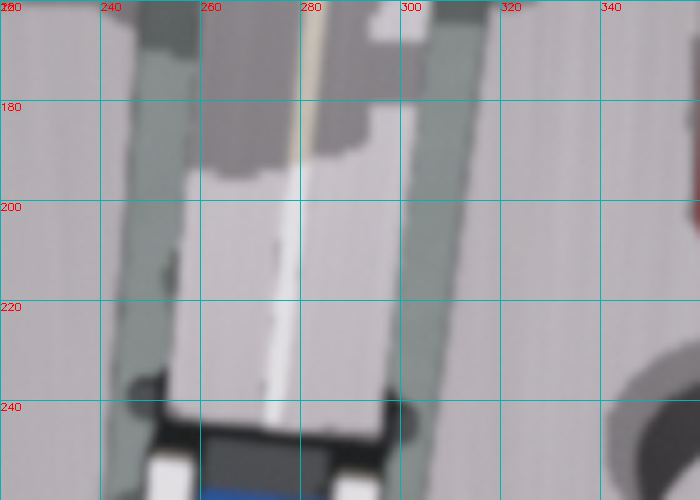

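```bash
cat > fit2.py <<'E'
from ang import *
m=np.load('w8.npy',allow_pickle=True).item()
pts=[((22,275),(-28,160,120),0),((26,320.5),(28,160,120),0),((50,318.5),(28,132,120),0),((45,272.5),(-28,132,120),0),((41,257),(-55,158,20),0),((49,332.5),(55,158,20),0),
((47,268),(-30,122,59),1),((51,320),(30,122,59),1),((64,266),(-30,108,59),1),((68,319),(30,108,59),1),((63.5,275.5),(-16,108,59),1),((66.5,309.5),(16,108,59),1),
((251,250),(-30,-108,59),1),((255.5,296),(30,-108,59),1)]
def line(row,x,z,mov): return (row,x,z,mov)
lines=[(100,251.6,-55,20,0),(100,325,55,20,0),(220,244.2,-55,20,0),(220,309,55,20,0),(100,264.4,-28,31,1),(100,313,28,31,1),(100,288,0,31,1),(220,254.6,-28,31,1),(220,299.4,28,31,1),(220,275.6,0,31,1)]
def G(p,P,mov):
    if mov: P=man(p[3],*P)
    return W(P,p[:3])
def res(p):
    mm=dict(m); r=[]
    off=np.array(p[4:6])
    for rc,P,mo in pts: r+=list(proj('',G(p,P,mo),m)[0]-rc-off)
    for row,col,x,z,mo in lines:
        a,b=[proj('',G(p,(x,y,z),mo),m)[0]-off for y in(-108,130)]
        r.append(a[1]+(b[1]-a[1])*(row-a[0])/(b[0]-a[0])-col)
    return np.r_[r,np.array(p[4:6])*2,(np.array(p[:2])-[622.3,8.5])/2]
s=least_squares(res,[622,8,-.1,0,0,0],loss='soft_l1')
print(s.x,'deg',np.degrees(s.x[3])); n=2*len(pts); print(np.round(res(s.x)[:n].reshape(-1,2),1).tolist()); print(np.round(res(s.x)[n:],1))
E
python3 fit2.py
```

```text
[ 6.22951569e+02  7.96681410e+00 -1.00231114e-01 -3.79897386e-02
  2.58519971e-02 -1.65346054e-02] deg -2.176651688191803
[[-2.7, -1.8], [-1.1, 1.6], [1.6, 0.4], [1.2, -1.6], [-1.9, -0.7], [-1.3, 0.2], [0.4, -3.5], [2.4, 1.9], [-2.1, -2.7], [-0.1, 1.1], [-0.2, 1.1], [-0.0, -2.7], [0.9, -2.1], [1.9, 0.7]]
[ 0.2  0.8 -1.4  1.1  0.2  0.2  0.8 -0.1 -0.8  0.9  0.1 -0.   0.3 -0.3]
```

```bash
sed -i 's/^RIG=.*/RIG=np.array([622.8,8.1,-0.100])/' h.py
python3 - <<'E'
from h import *
mvr(1,185,230)
E
```

```text
t9.8 row [-0.1, -0.0, 6.1] [202.1, 19.5, 151.9] pos [624.3 -10.3 381.7] psi 1.577 g 91.9
  rigframe now [  3.3 -18.2 381.7] F [-0.1 -0.3 -0.3]
```

Request:
send_rows([
  [[0, 0, 6, 35, 3, 25, 0], [0, 0, 6, 70, 6, 50, 0], [0, 0, 6, 105, 10, 75, 0], [0, 0, 6, 138, 14, 100, 0], [0, 0, 6, 170, 17, 125, 0]],
])

```text
time: 10.27
tool_pos: [639.9, 159.1, 258.5]
tcp_rot: [-3.141, -0.0, 1.473]
contact_force: [1.1, -0.5, -0.5]
grip_width: 63.1
```

Request:
send_rows([
  [[0, 0, 0, 35, 0, 0, 0], [0, 0, 0, 35, 0, 0, 0], [0, 0, 0, 35, 0, 0, 0], [0, 0, 0, 35, 0, 0, 0]],
])

```text
time: 10.6
tool_pos: [643.8, 191.5, 259.8]
tcp_rot: [3.142, 0.0, 1.473]
contact_force: [-0.3, 0.1, -0.7]
grip_width: 45.9
```

Run:
```python
from h import *
mvr(0,185,155)
```

```text
t10.6 row [0.0, 0.0, 0.1] [0.5, -2.5, 104.8] pos [643.8 191.5 259.8] psi 1.473 g 45.9
  rigframe now [  2.5 184.6 259.8] F [-0.3  0.1 -0.7]
```

Request:
send_rows([
  [[0, 0, 0, 0, -1, 25, 0], [0, 0, 0, 0, -1, 50, 0], [0, 0, 0, 0, -1, 75, 0], [0, 0, 0, 0, -1, 95, 0], [0, 0, 0, 0, -1, 104, 0]],
])

```text
time: 11.02
tool_pos: [642.0, 189.1, 153.2]
tcp_rot: [-3.138, 0.001, 1.469]
contact_force: [-1.0, 0.3, 0.6]
grip_width: 45.9
```

Request:
send_rows([
  [[0, 0, 0, 0, 0, 0, 1], [0, 0, 0, 0, 0, 0, 1], [0, 0, 0, 0, 0, 0, 1], [0, 0, 0, 0, 0, 0, 1], [0, 0, 0, 0, 0, 0, 1]],
])

```text
time: 11.43
tool_pos: [643.5, 190.8, 157.2]
tcp_rot: [3.14, -0.001, 1.471]
contact_force: [-3.5, 0.4, 2.6]
grip_width: 17.3
```

Request:
send_rows([
  [[0, 0, 0, 0, 0, 0, 1], [0, 0, 0, 0, 0, 0, 1], [0, 0, 0, 0, 0, 0, 1], [0, 0, 0, 0, 0, 0, 1]],
])

```text
time: 11.77
tool_pos: [642.8, 190.9, 156.8]
tcp_rot: [3.141, -0.0, 1.471]
contact_force: [-3.0, -0.4, 5.1]
grip_width: 11.1
```

Run:
```python
from h import *
mvr(1,185,155)
```

```text
t11.8 row [0.0, -0.0, 0.0] [1.1, -0.7, 1.8] pos [642.8 190.9 156.8] psi 1.471 g 11.1
  rigframe now [  1.7 183.9 156.8] F [-3.  -0.4  5.1]
```

Request:
send_rows([
  [[0, 0, 0, 0, 0, 0, 0], [0, 0, 0, 0, 0, 0, 0], [0, 0, 0, 0, 0, -20, 0], [0, 0, 0, 0, 0, -60, 0], [0, 0, 0, 0, 0, -100, 0]],
])

```text
time: 12.18
tool_pos: [642.5, 190.5, 255.0]
tcp_rot: [-3.138, 0.001, 1.471]
contact_force: [1.5, 0.4, 0.4]
grip_width: 39.7
```

Run:
```python
from ang import *
mvr(-85,-202,200)
im=capture('scene');cv2.imwrite('pics/s9c.png',cv2.resize(im[160:280,260:350,::-1],None,fx=6,fy=6,interpolation=cv2.INTER_CUBIC))
```

```text
t12.2 row [-0.2, 0.1, -0.0] [-385.4, -86.1, 55.7] pos [642.5 190.5 255. ] psi 1.471 g 39.7
  rigframe now [  1.4 183.5 255. ] F [1.5 0.4 0.4]
```

View pics/s9c.png

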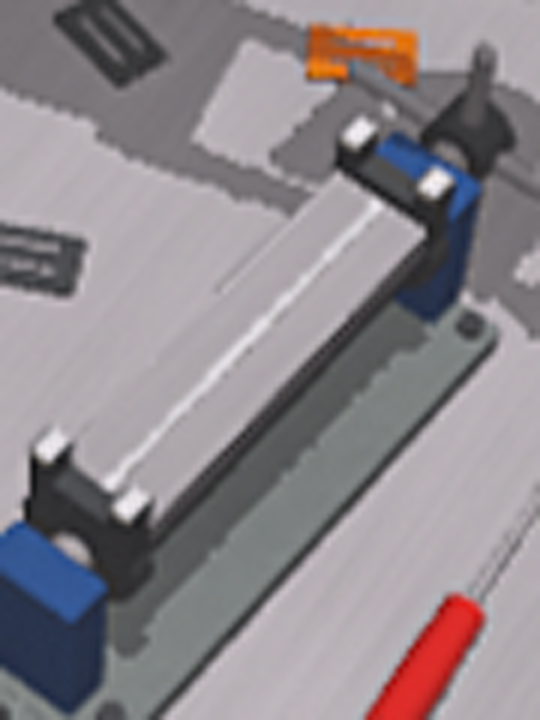

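Request:
send_rows([
  [[0, 0, 0, -40, -9, 0, 1], [0, 0, 0, -80, -18, 0, 1], [0, 0, 0, -120, -27, 0, 1], [0, 0, 0, -160, -36, 0, 1], [0, 0, 0, -200, -45, 0, 1]],
])

```text
time: 12.65
tool_pos: [577.7, -5.3, 255.6]
tcp_rot: [3.14, 0.0, 1.471]
contact_force: [-0.1, -0.8, -0.5]
grip_width: 17.3
```

Request:
send_rows([
  [[0, 0, 0, -40, -9, 0, 1], [0, 0, 0, -80, -18, 0, 1], [0, 0, 0, -120, -27, 20, 1], [0, 0, 0, -160, -36, 40, 1], [0, 0, 0, -190, -42, 55, 1]],
])

```text
time: 13.07
tool_pos: [517.1, -190.3, 200.5]
tcp_rot: [3.139, 0.001, 1.471]
contact_force: [1.5, 0.3, 0.0]
grip_width: 0.0
```

Run:
```python
from ang import *
mvr(-85,-202,75)
m=camera_model('scene')
c=lambda x,y:(y/6+160,x/6+260)
print(angfit([(m,c(360,130),(-23,115,59)),(m,c(436,179),(23,115,59)),(m,c(52,442),(-23,-115,59)),(m,c(132,497),(23,-115,59))],guess=0))
snap('wrist','w9.png')
```

```text
t13.1 row [0.1, 0.0, -0.0] [6.0, 0.1, 125.5] pos [ 517.1 -190.3  200.5] psi 1.471 g 0.0
  rigframe now [ -85.3 -207.9  200.5] F [1.5 0.3 0. ]
(np.float64(-1.698263447263734), array([-0.18793935, -1.72599734]), array([[-0. ,  0. ],
       [-0.1,  0.2],
       [ 0. , -0.1],
       [ 0.1, -0.2]]))
```

View pics/w9.png

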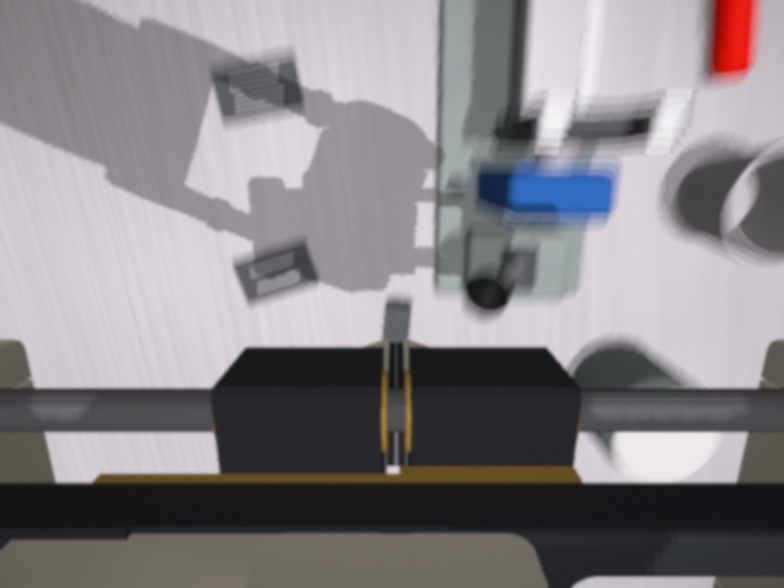

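Request:
send_rows([
  [[0, 0, 0, 6, 0, 35, 1], [0, 0, 0, 6, 0, 70, 1], [0, 0, 0, 6, 0, 105, 1], [0, 0, 0, 6, 0, 122, 1], [0, 0, 0, 6, 10, 122, 1]],
])

```text
time: 13.53
tool_pos: [524.6, -181.9, 74.0]
tcp_rot: [-3.133, -0.003, 1.47]
contact_force: [0.4, -0.4, -0.3]
grip_width: 0.4
```

Request:
send_rows([
  [[0, 0, 0, 0, 10, 0, 1], [0, 0, 0, 0, 20, 0, 1], [0, 0, 0, 0, 30, 0, 1], [0, 0, 0, 0, 40, 0, 1], [0, 0, 0, 0, 50, 0, 1]],
])

```text
time: 13.95
tool_pos: [578.6, -188.4, 78.7]
tcp_rot: [3.141, 0.0, 1.471]
contact_force: [-1.2, 0.5, 0.7]
grip_width: 0.6
```

Request:
send_rows([
  [[0, 0, 0, 0, 10, 0, 1], [0, 0, 0, 0, 20, 0, 1], [0, 0, 0, 0, 30, 0, 1], [0, 0, 0, 0, 38, 0, 1], [0, 0, 0, 0, 38, 0, 1]],
])

```text
time: 14.37
tool_pos: [610.6, -191.4, 77.9]
tcp_rot: [-3.127, -0.001, 1.471]
contact_force: [-21.7, 1.3, 13.6]
grip_width: -0.0
```

Run:
```python
from ang import *
mvr(40,-202,75)
im=capture('scene');cv2.imwrite('pics/s10c.png',cv2.resize(im[200:310,200:320,::-1],None,fx=5,fy=5,interpolation=cv2.INTER_CUBIC))
```

```text
t14.4 row [-0.8, -0.1, 0.0] [-2.3, 32.3, 2.4] pos [ 610.6 -191.4   77.9] psi 1.471 g -0.0
  rigframe now [   7.8 -199.7   77.9] F [-21.7   1.3  13.6]
```

View pics/s10c.png

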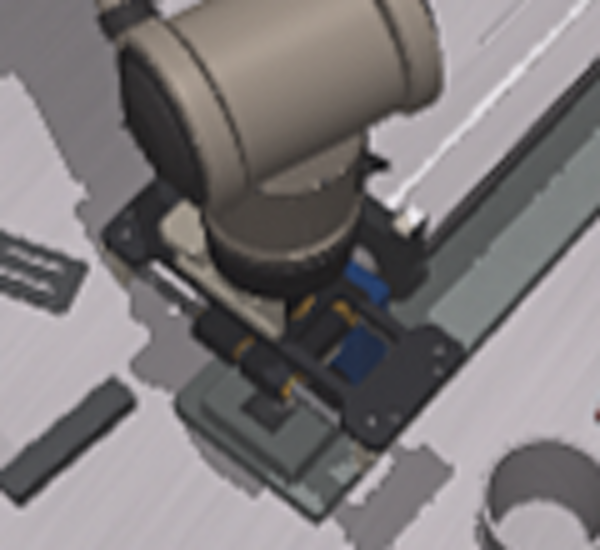

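Request:
send_rows([
  [[0, 0, 0, 0, -10, 0, 1], [0, 0, 0, 0, -25, 0, 1], [0, 0, 0, 0, -30, -40, 1], [0, 0, 0, 0, -30, -80, -1], [0, 0, 0, 0, -50, -120, -1]],
])

```text
time: 14.83
tool_pos: [569.1, -187.5, 197.4]
tcp_rot: [3.139, 0.0, 1.471]
contact_force: [-0.5, 0.1, 1.3]
grip_width: 9.2
```

Run:
```python
from ang import *
mvr(40,-202,75)
im=capture('scene');cv2.imwrite('pics/s11c.png',cv2.resize(im[200:310,200:320,::-1],None,fx=5,fy=5,interpolation=cv2.INTER_CUBIC))
snap('wrist','w11.png')
```

```text
t14.8 row [0.1, 0.0, 0.0] [-2.0, 73.7, 122.5] pos [ 569.1 -187.5  197.4] psi 1.471 g 9.2
  rigframe now [ -33.9 -200.   197.4] F [-0.5  0.1  1.3]
```

View pics/s11c.png

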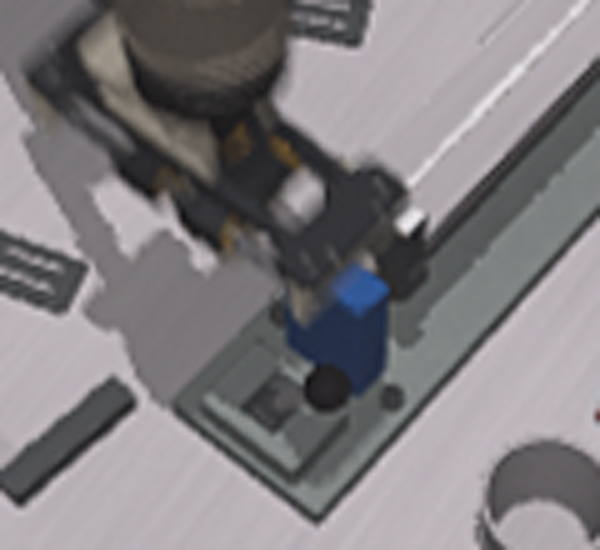

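View pics/w11.png

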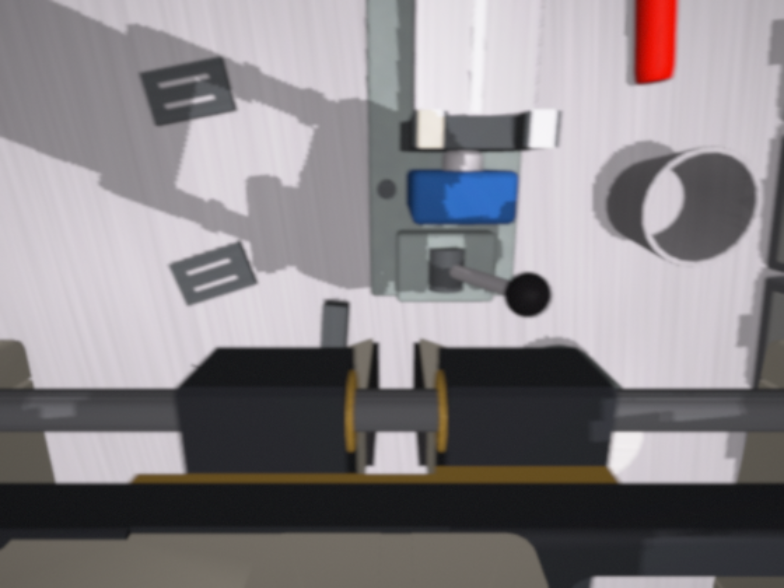

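Run:
```python
from ang import *
p=onz('wrist',(294/1.4,527/1.4),95); o=rg(0,-200); print(p,o, p[:2]-o)
m1=np.load('w1.npy',allow_pickle=True).item(); print(onz('',(255.5,285),95,m1)[:2]-o)
r=place_of('lock_tip','wrist'); print([(x['conf'],x['location'],onz('wrist',x['location'],95)) for x in r][:3])
# die poses, from top
im=capture('top'); r=regions_of('die0_center','top')
for x in r:
    g=x['region']; rc=np.argwhere(g); col=im[g].mean(0)
    P=np.array([onz('top',q,6)[:2] for q in rc]); c=P.mean(0)
    box=cv2.minAreaRect(P.astype(np.float32)); print(round(x['conf'],2),len(rc),col.round(),c.round(1),np.round(box[1],0),round(box[2],1))
r=place_of('keeper_center','top'); print([onz('top',x['location'],7) for x in r][:2])
```

```text
[ 647.04957843 -199.11072769   95.        ] (np.float64(602.8333166706343), np.float64(-190.90083305560518)) [44.21626176 -8.20989463]
[-35.0028461   -3.72653936]
[(0.91, [208.4, 375.2], array([ 644.02822711, -195.77961792,   95.        ]))]
0.85 305 [158. 108.  51.] [533.  282.9] [62. 37.] 27.0
0.79 335 [75. 79. 82.] [421.2 372.4] [38. 65.] 83.8
0.73 332 [154. 159.  45.] [310.5 341.9] [63. 38.] 45.7
0.72 334 [153. 101.  47.] [394.8 471.7] [39. 63.] 59.5
0.61 321 [153.  50.  50.] [246.8 418.2] [61. 37.] 82.3
[array([ 511.65147447, -456.81827404,    7.        ]), array([663.58435011, 207.01103192,   7.        ])]
```

```bash
cat > dies.py <<'E'
from h import *
def find(im,m,cam='',zt=6,th=95,vis=None):
    """im RGB; returns list of (cx,cy,ang of long axis,size)"""
    hsv=cv2.cvtColor(im,cv2.COLOR_RGB2HSV); mask=((hsv[:,:,2]<th)).astype(np.uint8)*255
    mask=cv2.morphologyEx(mask,cv2.MORPH_CLOSE,np.ones((5,5)))
    out=[]
    for c in cv2.findContours(mask,cv2.RETR_EXTERNAL,cv2.CHAIN_APPROX_NONE)[0]:
        P=np.array([onz('',(q[0][1],q[0][0]),zt,m)[:2] for q in c],np.float32)
        if len(P)<20: continue
        (x,y),(w,h),a=cv2.minAreaRect(P); L,S=max(w,h),min(w,h)
        if 52<L<72 and 30<S<48:
            ang=np.radians(a if w>=h else a+90); ang=(ang+np.pi/2)%np.pi-np.pi/2
            out.append((round(x,1),round(y,1),round(ang,3),round(L,1),round(S,1)))
    return out
if __name__=='__main__':
    for n in ['w1','w2','w8']:
        im=cv2.imread(f'pics/raw_{n}.png')[:,:,::-1]; m=np.load(n+'.npy',allow_pickle=True).item()
        for th in(80,95): print(n,th,find(im,m,th=th))
    m=camera_model('top'); print('top',find(cv2.imread('pics/raw_top.png')[:,:,::-1],m,th=95))
    m=camera_model('scene'); print('scene',find(cv2.imread('pics/raw_scene.png')[:,:,::-1],m,th=95))
E
python3 dies.py
```

```text
w1 80 [(661.0, -139.0, np.float64(-0.046), 66.3, 33.0)]
w1 95 [(753.1, -151.6, np.float64(0.877), 63.1, 33.1), (433.8, -48.8, np.float64(0.086), 58.5, 33.6), (458.8, 65.9, np.float64(0.345), 60.7, 34.9)]
w2 80 []
w2 95 [(458.9, 65.6, np.float64(0.384), 56.0, 31.1), (414.2, 213.0, np.float64(-0.331), 60.2, 33.6)]
w8 80 [(755.0, 174.9, np.float64(-0.696), 65.2, 38.9), (415.7, 215.0, np.float64(-0.328), 58.3, 34.1)]
w8 95 [(433.7, -49.7, np.float64(0.081), 57.8, 32.6), (458.7, 65.3, np.float64(0.378), 59.6, 36.3), (755.8, 175.1, np.float64(-0.681), 67.6, 42.2), (415.4, 215.3, np.float64(-0.332), 60.1, 36.7)]
top [(410.9, 214.3, np.float64(-0.331), 60.4, 37.5), (421.8, 372.3, np.float64(-0.122), 61.2, 38.1), (420.9, -184.7, np.float64(0.197), 60.4, 37.7), (430.6, -51.5, np.float64(-0.014), 59.0, 37.7), (456.2, 64.9, np.float64(0.373), 61.2, 36.4)]
scene [(424.6, -186.2, np.float64(0.187), 59.7, 35.5), (434.3, -53.1, np.float64(0.107), 60.7, 34.9), (459.2, 63.9, np.float64(0.367), 57.1, 35.9), (414.0, 213.1, np.float64(-0.315), 61.0, 31.9), (424.9, 371.2, np.float64(-0.134), 57.9, 35.5)]
```

Run:
```python
from h import *
mv(424,-186,60,np.pi/2+.19)
```

```text
t15.1 row [-0.1, -0.1, -16.6] [-13.3, -142.3, 134.9] pos [ 567.1 -187.   194.6] psi 1.471 g 33.2
```

Request:
send_rows([
  [[0, 0, -5, -3, -35, 0, -1], [0, 0, -10, -7, -70, 0, -1], [0, 0, -15, -10, -105, 20, -1], [0, 0, -16.6, -13, -142, 50, -1], [0, 0, -16.6, -13, -142, 80, -1]],
])

```text
time: 15.55
tool_pos: [420.6, -185.0, 115.0]
tcp_rot: [-3.139, -0.001, 1.762]
contact_force: [0.9, -0.1, 0.2]
grip_width: 66.6
```

Request:
send_rows([
  [[0, 0, 0, 0, 0, 30, -1], [0, 0, 0, 0, 0, 50, -1], [0, 0, 0, 0, 0, 50, -1]],
])

```text
time: 15.8
tool_pos: [421.7, -184.2, 61.3]
tcp_rot: [-3.134, -0.007, 1.76]
contact_force: [-1.1, 1.2, 0.2]
grip_width: 86.3
```

Run:
```python
from h import *
mv(424,-186,4,np.pi/2+.19)
snap('wrist','w12.png')
```

```text
t15.8 row [-0.4, -0.4, -0.0] [-2.6, 2.3, 57.3] pos [ 421.7 -184.2   61.3] psi 1.760 g 86.3
```

View pics/w12.png

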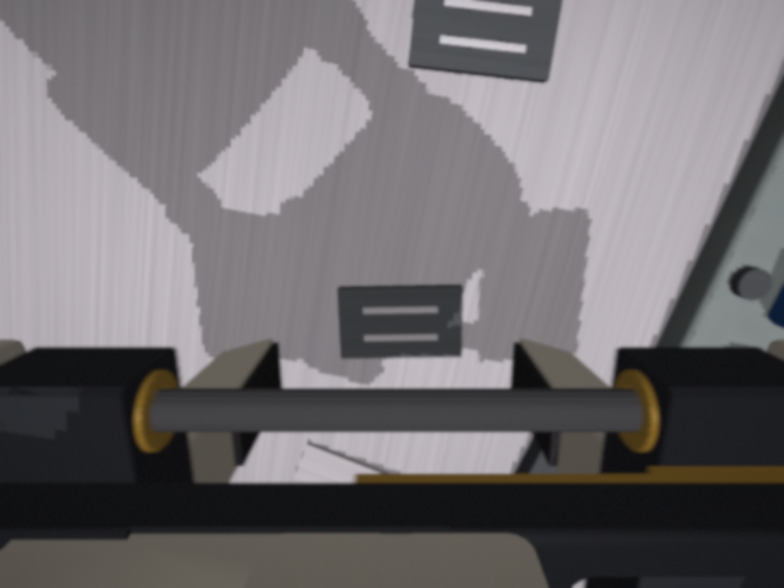

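```bash
cat > look.py <<'E'
from dies import *
import sys
def live(th=(60,75,90)):
    m=camera_model('wrist'); im=capture('wrist')
    for t in th: print(t,find(im,m,th=t))
if __name__=='__main__':
    live()
E
python3 look.py
```

```text
60 [(422.2, -184.1, np.float64(0.204), 57.0, 34.1)]
75 [(421.9, -184.4, np.float64(0.221), 58.3, 35.8)]
90 [(422.3, -184.4, np.float64(0.206), 59.4, 36.3), (432.7, -55.5, np.float64(0.103), 58.3, 30.3)]
```

Request:
send_rows([
  [[0, 0, -0.5, 0, 1, 20, -1], [0, 0, -0.5, 0, 1, 40, -1], [0, 0, -0.5, 0, 1, 52, -1], [0, 0, -0.5, 0, 1, 52, -1], [0, 0, -0.5, 0, 1, 52, -1]],
])

```text
time: 16.32
tool_pos: [426.4, -186.1, 14.7]
tcp_rot: [3.141, 0.0, 1.769]
contact_force: [-0.3, 0.2, -0.2]
grip_width: 91.3
```

Run:
```python
from h import *
mv(422.4,-184.4,3,np.pi/2+.2)
```

```text
t16.3 row [0.0, 0.0, -0.1] [2.4, -3.6, 11.7] pos [ 426.4 -186.1   14.7] psi 1.769 g 91.3
```

Request:
send_rows([
  [[0, 0, 0, 2, -3, 6, -1], [0, 0, 0, 2, -3, 10, -1], [0, 0, 0, 2, -3, 10, -1], [0, 0, 0, 2, -3, 10, -1]],
])

```text
time: 16.65
tool_pos: [422.5, -184.6, 4.3]
tcp_rot: [3.141, 0.0, 1.769]
contact_force: [0.1, -0.5, -0.3]
grip_width: 92.0
```

Run:
```python
from h import *
mv(422.4,-184.4,3,np.pi/2+.2)
```

```text
t16.6 row [0.0, 0.0, -0.1] [0.2, -0.1, 1.3] pos [ 422.5 -184.6    4.3] psi 1.769 g 92.0
```

Request:
send_rows([
  [[0, 0, 0, 0, 0, 1.5, 1], [0, 0, 0, 0, 0, 1.5, 1], [0, 0, 0, 0, 0, 1.5, 1], [0, 0, 0, 0, 0, 1.5, 1], [0, 0, 0, 0, 0, 1.5, 1]],
])

```text
time: 17.07
tool_pos: [422.5, -184.5, 2.6]
tcp_rot: [3.141, 0.0, 1.769]
contact_force: [-0.3, -0.2, -0.1]
grip_width: 63.2
```

Request:
send_rows([
  [[0, 0, 0, 0, 0, 0, 1], [0, 0, 0, 0, 0, 0, 1], [0, 0, 0, 0, 0, -20, 1], [0, 0, 0, 0, 0, -60, 1], [0, 0, 0, 0, 0, -100, 1]],
])

```text
time: 17.48
tool_pos: [421.2, -183.8, 102.6]
tcp_rot: [-3.138, -0.003, 1.769]
contact_force: [1.2, -0.6, -1.1]
grip_width: 59.0
```

Run:
```python
from h import *
mvr(0,-80,200)
snap('wrist','w13.png')
```

```text
t17.5 row [-0.2, -0.2, 17.1] [72.2, 211.6, -97.8] pos [ 421.2 -183.8  102.6] psi 1.769 g 59.0
  rigframe now [-181.4 -211.   102.6] F [ 1.2 -0.6 -1.1]
```

View pics/w13.png

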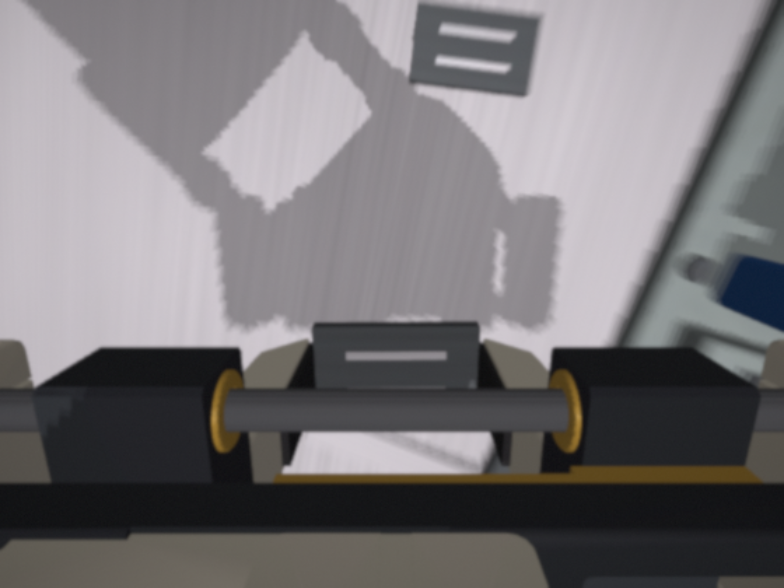

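Request:
send_rows([
  [[0, 0, 0, 0, 0, -35, 1], [0, 0, 5, 15, 30, -70, 1], [0, 0, 10, 27, 65, -98, 1], [0, 0, 15, 38, 105, -98, 1], [0, 0, 17.1, 52, 145, -98, 1]],
])

```text
time: 17.95
tool_pos: [548.0, -109.7, 203.3]
tcp_rot: [3.136, 0.001, 1.465]
contact_force: [0.7, -0.6, -0.8]
grip_width: 59.0
```

Run:
```python
from h import *
mvr(0,-80,180)
```

```text
t17.9 row [0.3, 0.1, -0.3] [45.1, 62.2, 23.6] pos [ 548.  -109.7  203.3] psi 1.465 g 59.0
  rigframe now [ -62.6 -124.7  203.3] F [ 0.7 -0.6 -0.8]
```

Request:
send_rows([
  [[0, 0, 0, 22, 31, 5, 1], [0, 0, 0, 45, 61, 10, 1], [0, 0, 0, 45, 61, 20, 1], [0, 0, 0, 45, 61, 23, 1], [0, 0, 0, 45, 61, 23, 1]],
])

```text
time: 18.37
tool_pos: [609.7, -71.1, 175.5]
tcp_rot: [-3.138, -0.0, 1.471]
contact_force: [-0.1, 0.1, -0.4]
grip_width: 59.4
```

Request:
send_rows([
  [[0, 0, 0, 0, 0, 0, 1], [0, 0, 0, 0, 0, 0, 1], [0, 0, 0, 0, 0, 0, 1]],
])

```text
time: 18.62
tool_pos: [610.7, -72.1, 178.3]
tcp_rot: [3.14, 0.0, 1.469]
contact_force: [-0.7, -0.4, -0.0]
grip_width: 58.8
```

Run:
```python
from h import *
mvr(0,-80,145)
snap('wrist','w14.png')
```

```text
t18.6 row [0.1, 0.0, -0.1] [1.0, 4.0, 33.3] pos [610.7 -72.1 178.3] psi 1.469 g 58.8
  rigframe now [ -4.  -81.  178.3] F [-0.7 -0.4 -0. ]
```

View pics/w14.png

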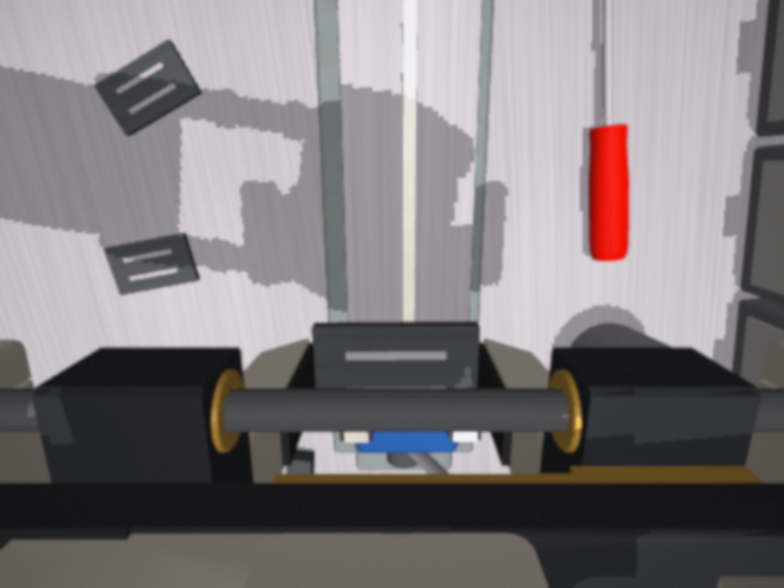

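Request:
send_rows([
  [[0, 0, 0, 1, 4, 10, 1], [0, 0, 0, 1, 4, 20, 1], [0, 0, 0, 1, 4, 30, 1], [0, 0, 0, 1, 4, 30, 1], [0, 0, 0, 1, 4, 30, 1]],
])

```text
time: 19.08
tool_pos: [614.4, -70.5, 145.8]
tcp_rot: [-3.139, -0.0, 1.471]
contact_force: [0.0, -0.3, -0.7]
grip_width: 59.0
```

Run:
```python
from h import *
mvr(0,-80,138)
```

```text
t19.1 row [-0.2, -0.0, -0.0] [-1.0, 0.6, 7.8] pos [614.4 -70.5 145.8] psi 1.471 g 59.0
  rigframe now [ -0.6 -79.  145.8] F [ 0.  -0.3 -0.7]
```

Request:
send_rows([
  [[0, 0, 0, -1, 0.5, 3, 1], [0, 0, 0, -1, 0.5, 5, 1], [0, 0, 0, -1, 0.5, 7.5, 1], [0, 0, 0, -1, 0.5, 7.5, 1], [0, 0, 0, -1, 0.5, 7.5, 1]],
])

```text
time: 19.5
tool_pos: [615.5, -71.7, 139.8]
tcp_rot: [-3.142, -0.0, 1.471]
contact_force: [-0.1, -0.4, -1.0]
grip_width: 59.3
```

Request:
send_rows([
  [[0, 0, 0, 0, 0, 0, -0.5], [0, 0, 0, 0, 0, 0, -0.5], [0, 0, 0, 0, 0, 0, -0.5], [0, 0, 0, 0, 0, 0, -1], [0, 0, 0, 0, 0, 0, -1]],
])

```text
time: 19.92
tool_pos: [615.6, -71.7, 139.9]
tcp_rot: [3.141, -0.0, 1.471]
contact_force: [0.4, 0.2, 0.7]
grip_width: 77.8
```

Run:
```python
from h import *
mv(433.5,-51,180,np.pi/2+.09)
```

```text
t19.9 row [0.0, 0.0, -10.9] [2.4, -183.2, -40.1] pos [615.6 -71.7 139.9] psi 1.471 g 77.8
```

Request:
send_rows([
  [[0, 0, 0, 0, 0, -20, -1], [0, 0, 0, 0, 0, -50, -1], [0, 0, -5, 0, -35, -50, -1], [0, 0, -10, 1, -75, -50, -1], [0, 0, -10.9, 2, -115, -50, -1]],
])

```text
time: 20.33
tool_pos: [500.2, -58.1, 189.9]
tcp_rot: [3.141, 0.0, 1.666]
contact_force: [-0.7, -1.2, -0.4]
grip_width: 91.4
```

Request:
send_rows([
  [[0, 0, 0, 0, -40, 0, -1], [0, 0, 0, 0, -68, 30, -1], [0, 0, 0, 0, -68, 70, -1], [0, 0, 0, 0, -68, 105, -1], [0, 0, 0, 0, -68, 120, -1]],
])

```text
time: 20.75
tool_pos: [431.3, -63.9, 67.1]
tcp_rot: [-3.138, -0.002, 1.66]
contact_force: [-0.3, 0.5, -0.1]
grip_width: 91.7
```

Request:
send_rows([
  [[0, 0, 0, 0, 0, 0, -1], [0, 0, 0, 0, 0, 0, -1], [0, 0, 0, 0, 0, 0, -1]],
])

```text
time: 21.0
tool_pos: [434.6, -64.6, 70.9]
tcp_rot: [3.14, 0.001, 1.661]
contact_force: [-0.4, -0.2, 0.8]
grip_width: 91.7
```

Run:
```python
from look import *
mv(433.5,-51,20,np.pi/2+.09)
live((75,90))
im=snap('wrist','w15.png')
```

```text
t21.0 row [0.1, 0.0, 0.0] [13.7, 0.0, 50.9] pos [434.6 -64.6  70.9] psi 1.661 g 91.7
75 [(431.7, -50.3, np.float64(0.087), 58.2, 35.1)]
90 [(431.7, -50.6, np.float64(0.087), 58.8, 35.9), (457.5, 64.7, np.float64(0.379), 58.9, 35.9)]
```

View pics/w15.png

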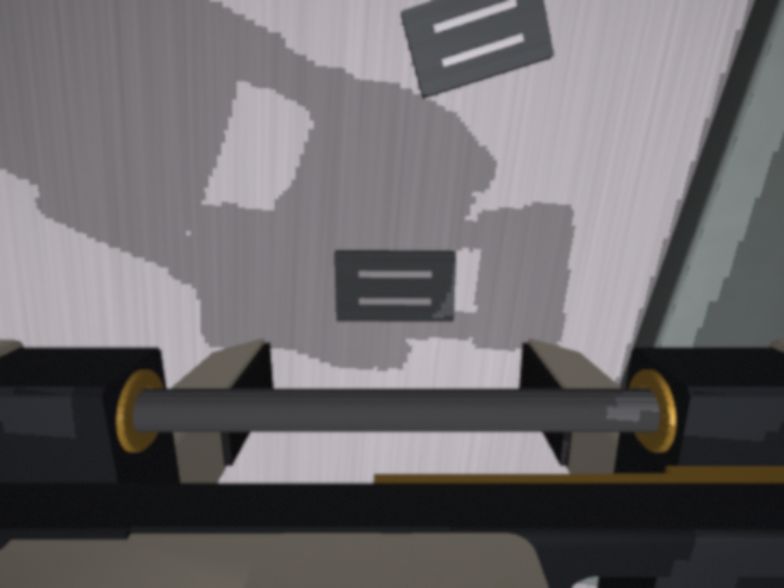

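Request:
send_rows([
  [[0, 0, 0, 14.4, -1.5, 20, -1], [0, 0, 0, 14.4, -1.5, 40, -1], [0, 0, 0, 14.4, -1.5, 60, -1], [0, 0, 0, 14.4, -1.5, 60, -1], [0, 0, 0, 14.4, -1.5, 60, -1]],
])

```text
time: 21.52
tool_pos: [430.9, -50.1, 10.2]
tcp_rot: [-3.141, -0.0, 1.661]
contact_force: [0.6, -0.8, 0.2]
grip_width: 91.7
```

Run:
```python
from look import *
mv(431.8,-50.4,2.7,np.pi/2+.088)
```

```text
t21.5 row [-0.0, -0.0, 0.1] [-0.4, 0.9, 7.5] pos [430.9 -50.1  10.2] psi 1.661 g 91.7
```

Descend the rest, close, lift.

Request:
send_rows([
  [[0, 0, 0, -0.4, 0.5, 4, -1], [0, 0, 0, -0.4, 0.5, 7.5, -1], [0, 0, 0, -0.4, 0.5, 7.5, -1], [0, 0, 0, -0.4, 0.5, 7.5, 1], [0, 0, 0, -0.4, 0.5, 7.5, 1]],
])

```text
time: 21.93
tool_pos: [431.5, -50.6, 2.6]
tcp_rot: [3.141, 0.0, 1.661]
contact_force: [0.6, -0.7, -0.6]
grip_width: 82.8
```

Request:
send_rows([
  [[0, 0, 0, 0, 0, 0, 1], [0, 0, 0, 0, 0, 0, 1], [0, 0, 0, 0, 0, 0, 1], [0, 0, 0, 0, 0, 0, 1], [0, 0, 0, 0, 0, 0, 1]],
])

```text
time: 22.35
tool_pos: [431.5, -50.5, 2.4]
tcp_rot: [3.141, 0.0, 1.661]
contact_force: [0.5, 0.4, 1.5]
grip_width: 59.4
```

Request:
send_rows([
  [[0, 0, 0, 0, 0, -20, 1], [0, 0, 0, 0, 0, -60, 1], [0, 0, 0, 0, 0, -100, 1], [0, 0, 0, 0, 0, -140, 1], [0, 0, 0, 0, 0, -180, 1]],
])

```text
time: 22.77
tool_pos: [430.5, -50.3, 184.0]
tcp_rot: [-3.141, -0.0, 1.661]
contact_force: [1.8, -0.5, -0.3]
grip_width: 59.2
```

Run:
```python
from look import *
mvr(0,-40,180)
```

```text
t22.8 row [-0.0, -0.0, 10.9] [1.5, 189.2, 3.9] pos [430.5 -50.3 184. ] psi 1.661 g 59.2
  rigframe now [-185.5  -77.3  184. ] F [ 1.8 -0.5 -0.3]
```

Request:
send_rows([
  [[0, 0, 3, 0, 38, 0, 1], [0, 0, 6, 0, 76, 0, 1], [0, 0, 9, 1, 114, 0, 1], [0, 0, 10.9, 1, 150, 0, 1], [0, 0, 10.9, 1.5, 188, 0, 1]],
])

```text
time: 23.18
tool_pos: [619.5, -31.7, 182.1]
tcp_rot: [-3.141, -0.0, 1.469]
contact_force: [0.7, -0.1, 0.1]
grip_width: 59.2
```

Request:
send_rows([
  [[0, 0, 0, 0, 0, 0, 1], [0, 0, 0, 0, 0, 10, 1], [0, 0, 0, 0, 0, 15, 1], [0, 0, 0, 0, 0, 15, 1], [0, 0, 0, 0, 0, 15, 1]],
])

```text
time: 23.6
tool_pos: [617.0, -32.1, 166.9]
tcp_rot: [-3.14, -0.0, 1.47]
contact_force: [0.1, 0.0, -0.5]
grip_width: 59.3
```

Run:
```python
from look import *
mvr(0,-40,145)
snap('wrist','w16.png')
```

```text
t23.6 row [-0.1, -0.0, -0.0] [0.6, 1.8, 21.9] pos [617.  -32.1 166.9] psi 1.470 g 59.3
  rigframe now [ -1.7 -40.6 166.9] F [ 0.1  0.  -0.5]
```

View pics/w16.png

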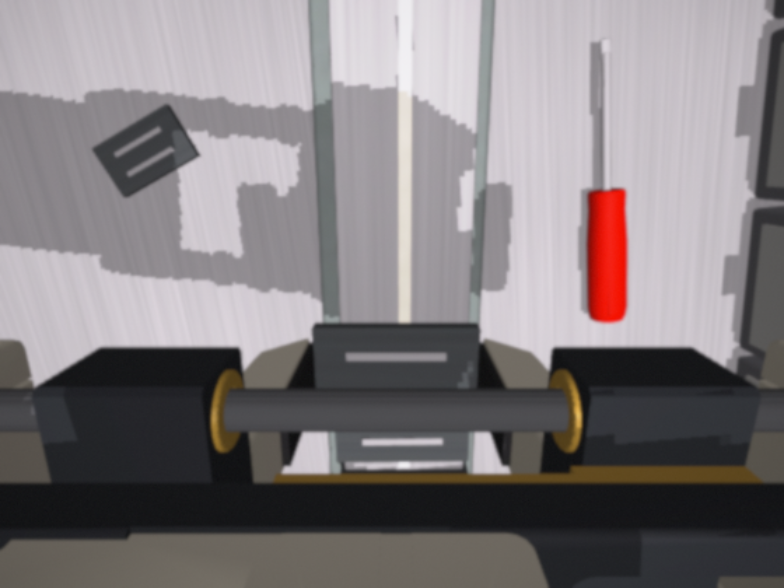

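Request:
send_rows([
  [[0, 0, 0, 0.6, 2, 8, 1], [0, 0, 0, 0.6, 2, 16, 1], [0, 0, 0, 0.6, 2, 22, 1], [0, 0, 0, 0.6, 2, 22, 1], [0, 0, 0, 0.6, 2, 22, 1]],
])

```text
time: 24.07
tool_pos: [620.0, -31.6, 144.5]
tcp_rot: [-3.14, -0.0, 1.471]
contact_force: [-0.1, 0.2, -0.8]
grip_width: 58.8
```

Run:
```python
from look import *
mvr(0,-40,138.4)
```

```text
t24.1 row [-0.1, -0.0, -0.0] [-0.2, -1.2, 6.1] pos [620.  -31.6 144.5] psi 1.471 g 58.8
  rigframe now [  1.2 -39.8 144.5] F [-0.1  0.2 -0.8]
```

Request:
send_rows([
  [[0, 0, 0, 0, -1, 3, 1], [0, 0, 0, 0, -1, 5, 1], [0, 0, 0, 0, -1, 6.5, 1], [0, 0, 0, 0, -1, 6.5, 1], [0, 0, 0, 0, -1, 6.5, 1]],
])

```text
time: 24.48
tool_pos: [619.5, -31.6, 138.8]
tcp_rot: [3.141, -0.0, 1.471]
contact_force: [0.7, 0.6, -1.6]
grip_width: 59.4
```

Request:
send_rows([
  [[0, 0, 0, 0, 0, 0, -0.5], [0, 0, 0, 0, 0, 0, -0.5], [0, 0, 0, 0, 0, 0, -0.5], [0, 0, 0, 0, 0, 0, -1], [0, 0, 0, 0, 0, 0, -1]],
])

```text
time: 24.9
tool_pos: [619.5, -31.6, 138.8]
tcp_rot: [3.141, -0.0, 1.471]
contact_force: [-0.1, 0.3, 0.4]
grip_width: 78.1
```

Run:
```python
from look import *
mv(458,53,70,np.pi/2+.375)
```

```text
t24.9 row [0.0, -0.0, -27.2] [68.0, -169.1, 68.8] pos [619.5 -31.6 138.8] psi 1.471 g 78.1
```

Request:
send_rows([
  [[0, 0, 0, 0, 0, -20, -1], [0, 0, 0, 0, 0, -50, -1], [0, 0, -7, 15, -37, -50, -1], [0, 0, -14, 30, -75, -50, -1], [0, 0, -20, 45, -112, -50, -1]],
])

```text
time: 25.32
tool_pos: [511.3, 24.7, 188.9]
tcp_rot: [3.141, 0.0, 1.825]
contact_force: [-0.9, 1.5, -0.3]
grip_width: 92.1
```

Run:
```python
from look import *
mv(458,53,70,np.pi/2+.375)
```

```text
t25.3 row [0.1, 0.0, -6.9] [40.8, -44.6, 118.9] pos [511.3  24.7 188.9] psi 1.825 g 92.1
```

Request:
send_rows([
  [[0, 0, -6.9, 20, -22, 20, -1], [0, 0, -6.9, 40, -44, 50, -1], [0, 0, -6.9, 40, -44, 85, -1], [0, 0, -6.9, 40, -44, 119, -1], [0, 0, -6.9, 40, -44, 119, -1]],
])

```text
time: 25.73
tool_pos: [456.0, 52.7, 65.4]
tcp_rot: [-3.133, -0.004, 1.941]
contact_force: [-1.7, -0.2, 0.0]
grip_width: 91.8
```

Request:
send_rows([
  [[0, 0, 0, 0, 0, 0, -1], [0, 0, 0, 0, 0, 0, -1]],
])

```text
time: 25.9
tool_pos: [461.3, 52.2, 71.2]
tcp_rot: [3.14, 0.001, 1.94]
contact_force: [-0.3, 0.7, 0.8]
grip_width: 91.6
```

Run:
```python
from look import *
live((75,90))
mv(457.5,64.7,12,np.pi/2+.375)
```

```text
75 [(457.5, 65.8, np.float64(0.366), 58.3, 35.3)]
90 [(457.6, 66.0, np.float64(0.38), 59.2, 36.4)]
t25.9 row [0.2, 0.1, -0.3] [13.3, 0.4, 59.6] pos [461.7  52.1  71.6] psi 1.940 g 91.6
```

Request:
send_rows([
  [[0, 0, 0, 14.4, 0, 20, -1], [0, 0, 0, 14.4, 0, 40, -1], [0, 0, 0, 14.4, 0, 60, -1], [0, 0, 0, 14.4, 0, 60, -1], [0, 0, 0, 14.4, 0, 60, -1]],
])

```text
time: 26.37
tool_pos: [455.6, 65.6, 10.8]
tcp_rot: [3.141, 0.0, 1.94]
contact_force: [-0.0, 0.1, 0.1]
grip_width: 91.9
```

Run:
```python
from look import *
mv(457.5,65.9,2.6,np.pi/2+.373)
```

```text
t26.4 row [0.0, 0.0, -0.2] [-0.4, 1.9, 8.2] pos [455.6  65.6  10.8] psi 1.940 g 91.9
```

Request:
send_rows([
  [[0, 0, 0, -0.4, 1.5, 4, -1], [0, 0, 0, -0.4, 1.5, 8, -1], [0, 0, 0, -0.4, 1.5, 8, -1], [0, 0, 0, -0.4, 1.5, 8, 1], [0, 0, 0, -0.4, 1.5, 8, 1]],
])

```text
time: 26.78
tool_pos: [456.6, 65.9, 2.2]
tcp_rot: [3.141, 0.0, 1.94]
contact_force: [-0.6, -0.8, -0.3]
grip_width: 82.7
```

Request:
send_rows([
  [[0, 0, 0, 0, 0, 0, 1], [0, 0, 0, 0, 0, 0, 1], [0, 0, 0, 0, 0, 0, 1], [0, 0, 0, 0, 0, 0, 1], [0, 0, 0, 0, 0, 0, 1]],
])

```text
time: 27.2
tool_pos: [456.5, 65.9, 1.9]
tcp_rot: [3.141, 0.0, 1.94]
contact_force: [-0.3, -0.1, 1.0]
grip_width: 59.2
```

Request:
send_rows([
  [[0, 0, 0, 0, 0, -20, 1], [0, 0, 0, 0, 0, -60, 1], [0, 0, 0, 0, 0, -100, 1], [0, 0, 0, 0, 0, -140, 1], [0, 0, 0, 0, 0, -180, 1]],
])

```text
time: 27.62
tool_pos: [455.6, 65.9, 183.5]
tcp_rot: [-3.141, -0.0, 1.94]
contact_force: [1.2, 0.9, -1.4]
grip_width: 59.2
```

Run:
```python
from look import *
mvr(0,0,180)
```

```text
t27.6 row [-0.1, -0.0, 26.9] [-114.3, 135.1, 3.4] pos [455.6  65.9 183.5] psi 1.940 g 59.2
  rigframe now [-172.2   40.9  183.5] F [ 1.2  0.9 -1.4]
```

Request:
send_rows([
  [[0, 0, 6, -24, 28, 0, 1], [0, 0, 12, -49, 57, 0, 1], [0, 0, 18, -73, 85, 0, 1], [0, 0, 24, -96, 114, 0, 1], [0, 0, 26.9, -114, 135, 0, 1]],
])

```text
time: 28.03
tool_pos: [625.4, 7.3, 181.4]
tcp_rot: [3.141, 0.0, 1.465]
contact_force: [0.2, -0.8, -0.3]
grip_width: 59.4
```

Request:
send_rows([
  [[0, 0, 0, 0, 0, 0, 1], [0, 0, 0, 0, 0, 10, 1], [0, 0, 0, 0, 0, 15, 1], [0, 0, 0, 0, 0, 15, 1], [0, 0, 0, 0, 0, 15, 1]],
])

```text
time: 28.45
tool_pos: [622.1, 8.9, 166.3]
tcp_rot: [-3.14, -0.0, 1.472]
contact_force: [0.1, 0.4, -0.9]
grip_width: 59.0
```

Run:
```python
from look import *
mvr(0,0,145)
snap('wrist','w17.png')
```

```text
t28.4 row [-0.1, -0.0, 0.1] [-0.8, 0.8, 21.3] pos [622.1   8.9 166.3] psi 1.472 g 59.0
  rigframe now [ -0.8   0.8 166.3] F [ 0.1  0.4 -0.9]
```

View pics/w17.png

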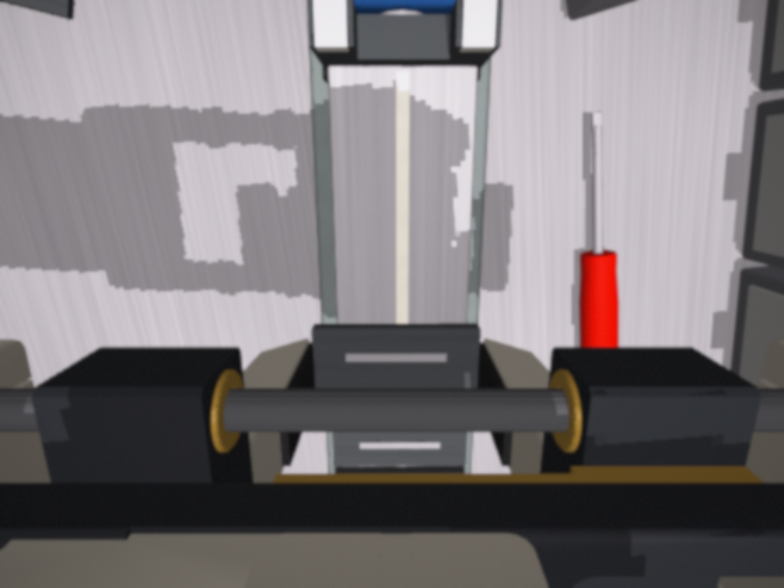

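Request:
send_rows([
  [[0, 0, 0, -0.8, 1, 8, 1], [0, 0, 0, -0.8, 1, 16, 1], [0, 0, 0, -0.8, 1, 22, 1], [0, 0, 0, -0.8, 1, 22, 1], [0, 0, 0, -0.8, 1, 22, 1]],
])

```text
time: 28.92
tool_pos: [623.9, 7.5, 144.0]
tcp_rot: [-3.14, -0.0, 1.471]
contact_force: [0.0, 0.1, -1.0]
grip_width: 59.4
```

Run:
```python
from look import *
mvr(0,0,138)
```

```text
t28.9 row [-0.1, -0.0, -0.0] [0.5, -1.2, 6.0] pos [623.9   7.5 144. ] psi 1.471 g 59.4
  rigframe now [  1.2  -0.5 144. ] F [ 0.   0.1 -1. ]
```

Request:
send_rows([
  [[0, 0, 0, 0, -1, 3, 1], [0, 0, 0, 0, -1, 5, 1], [0, 0, 0, 0, -1, 6.5, 1], [0, 0, 0, 0, -1, 6.5, 1], [0, 0, 0, 0, -1, 6.5, 1]],
])

```text
time: 29.33
tool_pos: [623.4, 7.5, 138.4]
tcp_rot: [3.141, -0.0, 1.471]
contact_force: [-0.1, 0.3, -1.0]
grip_width: 59.5
```

Request:
send_rows([
  [[0, 0, 0, 0, 0, 0, -0.5], [0, 0, 0, 0, 0, 0, -0.5], [0, 0, 0, 0, 0, 0, -0.5], [0, 0, 0, 0, 0, 0, -1], [0, 0, 0, 0, 0, 0, -1]],
])

```text
time: 29.75
tool_pos: [623.4, 7.5, 138.4]
tcp_rot: [3.141, -0.0, 1.471]
contact_force: [0.4, -0.1, -0.2]
grip_width: 77.9
```

Run:
```python
from look import *
mv(410.5,202.5,70,np.pi/2-.33)
```

```text
t29.8 row [0.0, -0.0, 13.2] [172.7, -231.3, 68.3] pos [623.4   7.5 138.4] psi 1.471 g 77.9
```

Request:
send_rows([
  [[0, 0, 0, 0, 0, -20, -1], [0, 0, 0, 0, 0, -50, -1], [0, 0, 4, 24, -32, -50, -1], [0, 0, 8, 48, -64, -50, -1], [0, 0, 13, 72, -96, -50, -1]],
])

```text
time: 30.17
tool_pos: [534.1, 89.2, 188.6]
tcp_rot: [3.141, -0.001, 1.239]
contact_force: [0.5, 0.8, 0.5]
grip_width: 91.7
```

Run:
```python
from look import *
mv(411,203,70,np.pi/2-.33)
```

```text
t30.2 row [0.1, -0.0, -0.1] [67.4, -153.6, 118.5] pos [534.1  89.2 188.6] psi 1.239 g 91.7
```

Request:
send_rows([
  [[0, 0, 0, 16, -37, 0, -1], [0, 0, 0, 32, -73, 10, -1], [0, 0, 0, 48, -108, 30, -1], [0, 0, 0, 62, -140, 55, -1], [0, 0, 0, 67, -154, 90, -1]],
])

```text
time: 30.58
tool_pos: [409.6, 204.1, 99.8]
tcp_rot: [3.137, -0.004, 1.246]
contact_force: [0.5, 0.6, -0.1]
grip_width: 91.7
```

Request:
send_rows([
  [[0, 0, 0, 0, 0, 28, -1], [0, 0, 0, 0, 0, 28, -1], [0, 0, 0, 0, 0, 28, -1]],
])

```text
time: 30.83
tool_pos: [410.3, 201.7, 70.0]
tcp_rot: [-3.14, 0.001, 1.244]
contact_force: [0.6, 0.3, 0.6]
grip_width: 91.5
```

Run:
```python
from look import *
live((75,90))
mv(414,214.5,12,np.pi/2-.33)
```

```text
75 [(413.5, 216.0, np.float64(-0.329), 58.4, 35.7)]
90 [(413.3, 215.7, np.float64(-0.33), 59.4, 36.5)]
t30.9 row [0.1, -0.0, 0.2] [12.8, -2.0, 59.2] pos [411.7 201.8  71.2] psi 1.244 g 91.9
```

Request:
send_rows([
  [[0, 0, 0.2, 13.8, -3, 20, -1], [0, 0, 0.2, 13.8, -3, 40, -1], [0, 0, 0.2, 13.8, -3, 60, -1], [0, 0, 0.2, 13.8, -3, 60, -1], [0, 0, 0.2, 13.8, -3, 60, -1]],
])

```text
time: 31.3
tool_pos: [413.5, 215.6, 11.4]
tcp_rot: [3.141, -0.001, 1.239]
contact_force: [-1.1, 0.6, 0.6]
grip_width: 91.8
```

Run:
```python
from look import *
mv(413.4,215.8,2.4,np.pi/2-.33)
```

```text
t31.3 row [0.1, -0.0, -0.1] [0.2, -0.2, 9.0] pos [413.5 215.6  11.4] psi 1.239 g 91.8
```

Request:
send_rows([
  [[0, 0, 0, 0, 0, 4, -1], [0, 0, 0, 0, 0, 8.5, -1], [0, 0, 0, 0, 0, 8.5, -1], [0, 0, 0, 0, 0, 8.5, 1], [0, 0, 0, 0, 0, 8.5, 1]],
])

```text
time: 31.72
tool_pos: [412.6, 215.8, 2.2]
tcp_rot: [3.141, -0.001, 1.24]
contact_force: [-0.2, -0.1, 0.7]
grip_width: 82.6
```

Request:
send_rows([
  [[0, 0, 0, 0, 0, 0, 1], [0, 0, 0, 0, 0, 0, 1], [0, 0, 0, 0, 0, 0, 1], [0, 0, 0, 0, 0, 0, 1], [0, 0, 0, 0, 0, 0, 1]],
])

```text
time: 32.13
tool_pos: [412.4, 215.8, 1.9]
tcp_rot: [3.141, -0.0, 1.24]
contact_force: [-0.2, -0.3, -0.1]
grip_width: 59.0
```

Request:
send_rows([
  [[0, 0, 0, 0, 0, -20, 1], [0, 0, 0, 0, 0, -60, 1], [0, 0, 0, 0, 0, -100, 1], [0, 0, 0, 0, 0, -140, 1], [0, 0, 0, 0, 0, -180, 1]],
])

```text
time: 32.55
tool_pos: [411.5, 215.5, 183.5]
tcp_rot: [-3.141, 0.0, 1.24]
contact_force: [1.5, 0.9, -1.3]
grip_width: 59.2
```

Run:
```python
from look import *
mvr(0,40,180)
```

```text
t32.5 row [-0.0, 0.0, -13.2] [-88.7, 258.0, 3.4] pos [411.5 215.5 183.5] psi 1.240 g 59.2
  rigframe now [-230.9  185.3  183.5] F [ 1.5  0.9 -1.3]
```

Request:
send_rows([
  [[0, 0, -3, -13, 38, 0, 1], [0, 0, -6, -26, 77, 0, 1], [0, 0, -9, -40, 116, 0, 1], [0, 0, -12, -53, 154, 0, 1], [0, 0, -13.2, -66, 192, 0, 1]],
])

```text
time: 32.97
tool_pos: [573.4, 89.6, 181.6]
tcp_rot: [-3.141, -0.0, 1.473]
contact_force: [0.9, 0.6, -1.7]
grip_width: 59.0
```

Run:
```python
from look import *
mvr(0,40,165)
```

```text
t33.0 row [-0.0, -0.0, 0.2] [-36.3, 57.2, 16.6] pos [573.4  89.6 181.6] psi 1.473 g 59.0
  rigframe now [-57.3  76.2 181.6] F [ 0.9  0.6 -1.7]
```

Request:
send_rows([
  [[0, 0, 0, -18, 28, 0, 1], [0, 0, 0, -36, 57, 0, 1], [0, 0, 0, -36, 57, 8, 1], [0, 0, 0, -36, 57, 16, 1], [0, 0, 0, -36, 57, 16, 1]],
])

```text
time: 33.38
tool_pos: [623.6, 49.8, 162.9]
tcp_rot: [-3.136, -0.0, 1.47]
contact_force: [0.4, 0.5, -0.5]
grip_width: 59.5
```

Request:
send_rows([
  [[0, 0, 0, 0, 0, 0, 1], [0, 0, 0, 0, 0, 0, 1]],
])

```text
time: 33.55
tool_pos: [624.8, 50.6, 166.0]
tcp_rot: [-3.141, -0.0, 1.472]
contact_force: [0.1, 0.0, -0.9]
grip_width: 58.9
```

Run:
```python
from look import *
mvr(0,40,145)
snap('wrist','w18.png')
```

```text
t33.5 row [-0.0, -0.0, 0.1] [-2.5, 2.3, 21.0] pos [624.8  50.6 166. ] psi 1.472 g 58.9
  rigframe now [ -2.2  42.5 166. ] F [ 0.1  0.  -0.9]
```

View pics/w18.png

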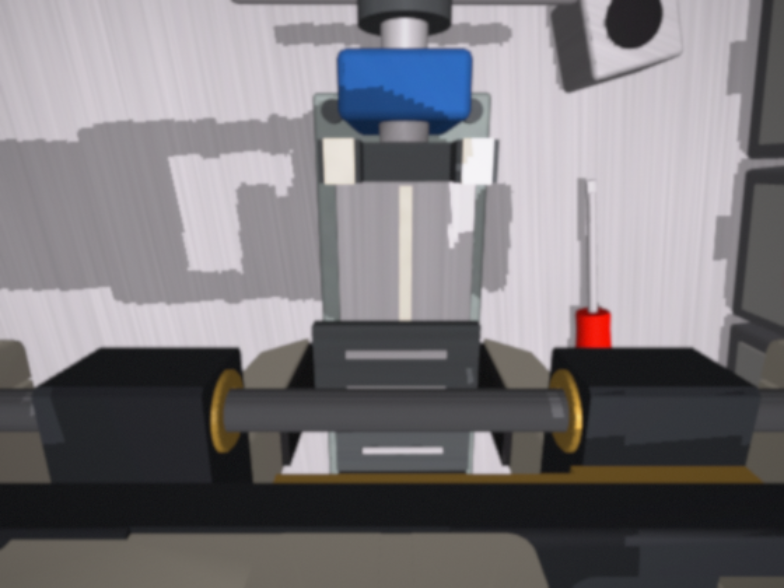

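Request:
send_rows([
  [[0, 0, 0, -2, 2.3, 8, 1], [0, 0, 0, -2, 2.3, 16, 1], [0, 0, 0, -2, 2.3, 21, 1], [0, 0, 0, -2, 2.3, 21, 1], [0, 0, 0, -2, 2.3, 21, 1]],
])

```text
time: 34.02
tool_pos: [627.3, 47.3, 144.1]
tcp_rot: [-3.14, -0.0, 1.471]
contact_force: [-0.4, -0.6, -0.8]
grip_width: 59.3
```

Run:
```python
from look import *
mvr(0,40,138)
```

```text
t34.0 row [-0.1, -0.0, -0.0] [0.5, -0.6, 6.1] pos [627.3  47.3 144.1] psi 1.471 g 59.3
  rigframe now [  0.6  39.5 144.1] F [-0.4 -0.6 -0.8]
```

Request:
send_rows([
  [[0, 0, 0, 0.5, -0.5, 3, 1], [0, 0, 0, 0.5, -0.5, 5, 1], [0, 0, 0, 0.5, -0.5, 6.5, 1], [0, 0, 0, 0.5, -0.5, 6.5, 1], [0, 0, 0, 0.5, -0.5, 6.5, 1]],
])

```text
time: 34.43
tool_pos: [627.3, 47.8, 138.3]
tcp_rot: [3.141, -0.0, 1.471]
contact_force: [-0.7, -0.1, -0.8]
grip_width: 59.7
```

Request:
send_rows([
  [[0, 0, 0, 0, 0, 0, -0.5], [0, 0, 0, 0, 0, 0, -0.5], [0, 0, 0, 0, 0, 0, -0.5], [0, 0, 0, 0, 0, 0, -1], [0, 0, 0, 0, 0, 0, -1]],
])

```text
time: 34.85
tool_pos: [627.3, 47.8, 138.3]
tcp_rot: [3.141, -0.0, 1.471]
contact_force: [-0.3, 1.5, 0.5]
grip_width: 78.0
```

Run:
```python
from look import *
mv(421,360,70,np.pi/2-.128)
```

```text
t34.9 row [0.0, -0.0, 1.6] [290.0, -236.5, 68.3] pos [627.3  47.8 138.3] psi 1.471 g 78.0
```

Request:
send_rows([
  [[0, 0, 0, 0, 0, -20, -1], [0, 0, 0, 0, 0, -60, -1], [0, 0, 0, 20, -30, -60, -1], [0, 0, 0.8, 44, -60, -60, -1], [0, 0, 1.6, 70, -90, -60, -1]],
])

```text
time: 35.27
tool_pos: [544.1, 126.5, 198.9]
tcp_rot: [3.14, -0.0, 1.44]
contact_force: [-0.5, -0.0, -0.6]
grip_width: 91.9
```

Run:
```python
from look import *
capture('top'); print([(x['conf'],onz('top',x['location'],0)) for x in place_of('oil','top')][:2])
mv(421,360,70,np.pi/2-.128)
```

```text
[(0.94, array([504.46595471, 463.48250846,   0.        ]))]
t35.4 row [-0.1, -0.1, 0.2] [213.3, -147.4, 129.4] pos [541.  129.9 198.8] psi 1.446 g 91.8
```

Request:
send_rows([
  [[0, 0, 0, 32, -22, 0, -1], [0, 0, 0, 64, -44, 0, -1], [0, 0, 0, 96, -66, 0, -1], [0, 0, 0, 128, -88, 0, -1], [0, 0, 0, 160, -110, 20, -1]],
])

```text
time: 35.78
tool_pos: [458.1, 299.9, 182.4]
tcp_rot: [3.135, -0.004, 1.443]
contact_force: [0.1, 1.3, 0.3]
grip_width: 91.5
```

Request:
send_rows([
  [[0, 0, 0, 27, -18, 25, -1], [0, 0, 0, 53, -37, 55, -1], [0, 0, 0, 53, -37, 90, -1], [0, 0, 0, 53, -37, 109, -1], [0, 0, 0, 53, -37, 109, -1]],
])

```text
time: 36.2
tool_pos: [424.3, 353.8, 65.9]
tcp_rot: [-3.135, 0.005, 1.444]
contact_force: [-0.6, -0.9, 0.5]
grip_width: 91.9
```

Request:
send_rows([
  [[0, 0, 0, 0, 0, 0, -1], [0, 0, 0, 0, 0, 0, -1]],
])

```text
time: 36.37
tool_pos: [428.3, 355.2, 71.7]
tcp_rot: [3.14, -0.002, 1.442]
contact_force: [0.3, -0.3, -0.1]
grip_width: 91.9
```

Run:
```python
from look import *
live((75,90))
mv(423,372,12,np.pi/2-.128)
```

```text
75 [(423.4, 374.4, np.float64(-0.118), 58.6, 35.6)]
90 [(423.4, 374.5, np.float64(-0.127), 59.4, 36.3), (498.6, 456.6, np.float64(-0.852), 68.7, 37.4)]
t36.4 row [0.2, -0.1, -0.0] [15.8, -7.8, 60.1] pos [428.5 355.2  72.1] psi 1.442 g 91.7
```

Request:
send_rows([
  [[0, 0, 0, 18.2, -7.7, 20, -1], [0, 0, 0, 18.2, -7.7, 40, -1], [0, 0, 0, 18.2, -7.7, 60, -1], [0, 0, 0, 18.2, -7.7, 60, -1], [0, 0, 0, 18.2, -7.7, 60, -1]],
])

```text
time: 36.83
tool_pos: [422.2, 373.8, 11.1]
tcp_rot: [3.141, -0.0, 1.442]
contact_force: [0.2, 0.5, 0.8]
grip_width: 91.9
```

Run:
```python
from look import *
mv(423.4,374.4,2.4,np.pi/2-.125)
```

```text
t36.8 row [0.0, -0.0, -0.2] [0.7, 1.1, 8.7] pos [422.2 373.8  11.1] psi 1.442 g 91.9
```

Request:
send_rows([
  [[0, 0, 0, 0.7, 1, 4, -1], [0, 0, 0, 0.7, 1, 8.5, -1], [0, 0, 0, 0.7, 1, 8.5, -1], [0, 0, 0, 0.7, 1, 8.5, 1], [0, 0, 0, 0.7, 1, 8.5, 1]],
])

```text
time: 37.25
tool_pos: [422.9, 374.6, 2.2]
tcp_rot: [3.141, -0.001, 1.443]
contact_force: [0.2, -0.3, 1.3]
grip_width: 82.7
```

Request:
send_rows([
  [[0, 0, 0, 0, 0, 0, 1], [0, 0, 0, 0, 0, 0, 1], [0, 0, 0, 0, 0, 0, 1], [0, 0, 0, 0, 0, 0, 1], [0, 0, 0, 0, 0, 0, 1]],
])

```text
time: 37.67
tool_pos: [422.8, 374.6, 1.9]
tcp_rot: [3.141, -0.0, 1.443]
contact_force: [0.9, 0.0, 1.7]
grip_width: 59.4
```

Request:
send_rows([
  [[0, 0, 0, 0, 0, -20, 1], [0, 0, 0, 0, 0, -60, 1], [0, 0, 0, 0, 0, -100, 1], [0, 0, 0, 0, 0, -140, 1], [0, 0, 0, 0, 0, -180, 1]],
])

```text
time: 38.08
tool_pos: [422.1, 374.2, 183.4]
tcp_rot: [-3.141, 0.0, 1.443]
contact_force: [1.6, 1.8, -2.2]
grip_width: 59.1
```

Run:
```python
from look import *
mvr(0,80,205)
```

```text
t38.1 row [-0.0, 0.0, -1.6] [-257.5, 243.5, -21.7] pos [422.1 374.2 183.4] psi 1.443 g 59.1
  rigframe now [-236.2  344.2  183.4] F [ 1.6  1.8 -2.2]
```

Request:
send_rows([
  [[0, 0, 0, -29, 27, -20, 1], [0, 0, 0, -58, 54, -22, 1], [0, 0, 0, -87, 82, -22, 1], [0, 0, -1.6, -115, 109, -22, 1], [0, 0, -1.6, -144, 136, -22, 1]],
])

```text
time: 38.5
tool_pos: [539.7, 212.8, 203.9]
tcp_rot: [-3.142, -0.0, 1.473]
contact_force: [1.0, 1.0, -0.1]
grip_width: 59.2
```

Run:
```python
from look import *
mvr(0,80,205)
```

```text
t38.5 row [-0.0, -0.0, 0.1] [-115.6, 102.9, -1.2] pos [539.7 212.8 203.9] psi 1.473 g 59.2
  rigframe now [-103.1  195.4  203.9] F [ 1.   1.  -0.1]
```

Request:
send_rows([
  [[0, 0, 0, -29, 26, 0, 1], [0, 0, 0, -58, 52, 0, 1], [0, 0, 0, -87, 78, 0, 1], [0, 0, 0, -113, 101, 0, 1], [0, 0, 0, -113, 101, 0, 1]],
])

```text
time: 38.92
tool_pos: [631.2, 85.7, 202.7]
tcp_rot: [3.141, 0.002, 1.465]
contact_force: [-1.1, 0.1, -0.9]
grip_width: 59.6
```

Request:
send_rows([
  [[0, 0, 0, 0, 0, 10, 1], [0, 0, 0, 0, 0, 25, 1], [0, 0, 0, 0, 0, 40, 1], [0, 0, 0, 0, 0, 40, 1], [0, 0, 0, 0, 0, 40, 1]],
])

```text
time: 39.33
tool_pos: [627.0, 93.0, 162.5]
tcp_rot: [-3.138, 0.0, 1.472]
contact_force: [0.9, 0.4, -1.6]
grip_width: 59.3
```

Run:
```python
from look import *
mvr(0,80,145)
snap('wrist','w19.png')
```

```text
t39.3 row [-0.2, 0.0, 0.1] [-4.9, 4.4, 17.5] pos [627.   93.  162.5] psi 1.472 g 59.3
  rigframe now [ -4.3  84.9 162.5] F [ 0.9  0.4 -1.6]
```

View pics/w19.png

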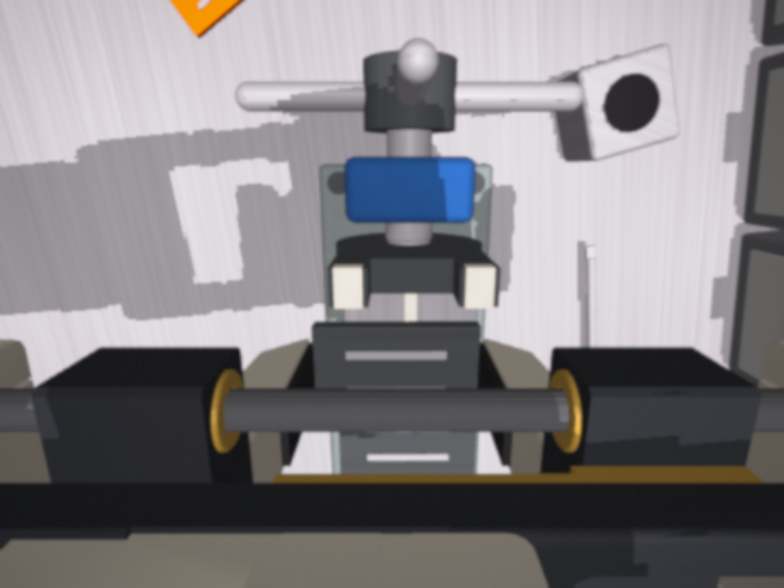

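Request:
send_rows([
  [[0, 0, 0, -5, 4, 0, 1], [0, 0, 0, -5, 4, 8, 1], [0, 0, 0, -5, 4, 17, 1], [0, 0, 0, -5, 4, 17, 1], [0, 0, 0, -5, 4, 17, 1]],
])

```text
time: 39.8
tool_pos: [631.2, 86.3, 145.7]
tcp_rot: [-3.14, 0.0, 1.471]
contact_force: [0.5, -0.2, -0.1]
grip_width: 59.2
```

Run:
```python
from look import *
mvr(0,80,138)
```

```text
t39.8 row [-0.1, 0.0, -0.0] [1.3, -0.6, 7.7] pos [631.2  86.3 145.7] psi 1.471 g 59.2
  rigframe now [  0.6  78.7 145.7] F [ 0.5 -0.2 -0.1]
```

Request:
send_rows([
  [[0, 0, 0, 1, -0.5, 3, 1], [0, 0, 0, 1, -0.5, 6, 1], [0, 0, 0, 1, -0.5, 8, 1], [0, 0, 0, 1, -0.5, 8, 1], [0, 0, 0, 1, -0.5, 8, 1]],
])

```text
time: 40.22
tool_pos: [631.4, 87.5, 138.6]
tcp_rot: [-3.141, -0.0, 1.471]
contact_force: [-0.4, 1.0, -0.4]
grip_width: 59.1
```

Request:
send_rows([
  [[0, 0, 0, 0, 0, 0, -0.5], [0, 0, 0, 0, 0, 0, -0.5], [0, 0, 0, 0, 0, 0, -0.5], [0, 0, 0, 0, 0, 0, -1], [0, 0, 0, 0, 0, 0, -1]],
])

```text
time: 40.63
tool_pos: [631.5, 87.5, 138.9]
tcp_rot: [3.141, -0.0, 1.471]
contact_force: [0.2, 0.9, -0.1]
grip_width: 78.3
```

Request:
send_rows([
  [[0, 0, 0, 0, 0, -20, -1], [0, 0, 0, 0, 0, -60, -1], [0, 0, 0, 0, 0, -100, -1], [0, 0, 0, -20, -20, -140, -1], [0, 0, 0, -50, -40, -180, -1]],
])

```text
time: 41.05
tool_pos: [594.8, 52.3, 306.1]
tcp_rot: [3.14, -0.001, 1.473]
contact_force: [1.1, -0.1, 0.7]
grip_width: 91.8
```

Run:
```python
from look import *
snap('wrist','w20.png')
mv(512,-380,330,np.pi/2)
capture('top'); print([(x['conf'],onz('top',x['location'],14)) for x in place_of('keeper_center','top')][:2])
im=snap('scene','s20.png'); cv2.imwrite('pics/s20c.png',cv2.resize(im[160:290,230:350,::-1],None,fx=5,fy=5,interpolation=cv2.INTER_CUBIC))
```

```text
t41.1 row [0.6, 0.1, -5.8] [-434.1, -38.6, -16.0] pos [594.1  48.  313.7] psi 1.470 g 91.6
[(0.8, array([ 507.57266739, -445.28951516,   14.        ]))]
```

View pics/w20.png

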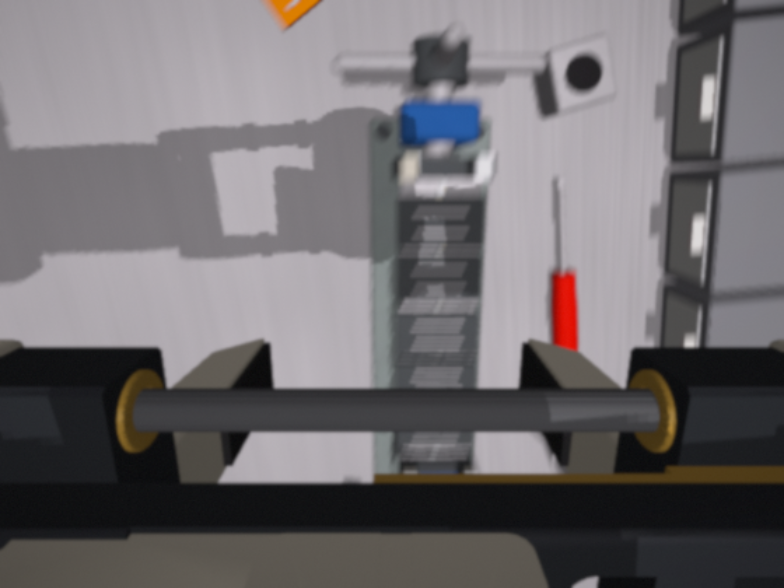

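View pics/s20.png

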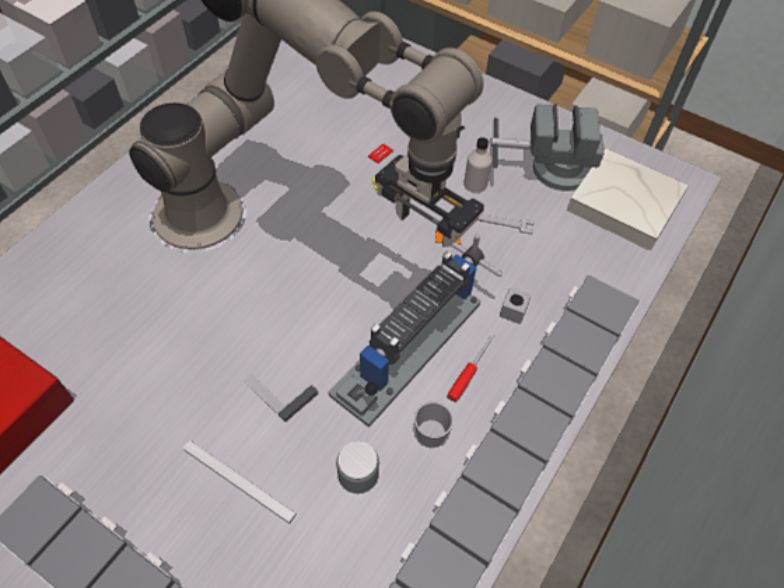

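Run:
```python
from look import *
for l in ['tin','pot','square']: print(l,[(x['conf'],onz('top',x['location'],0)) for x in place_of(l,'top')][:2])
```

```text
tin [(0.75, array([ 692.87723401, -309.27465156,    0.        ]))]
pot []
square [(0.83, array([ 508.94665034, -260.99670415,    0.        ]))]
```

Request:
send_rows([
  [[0, 0, 7, -38, 0, 0, -1], [0, 0, 14, -76, 0, 0, -1], [0, 0, 21, -114, -5, 0, -1], [0, 0, 28, -152, -10, 0, -1], [0, 0, 35, -190, -18, 0, -1]],
])

```text
time: 41.82
tool_pos: [557.8, -136.9, 302.1]
tcp_rot: [-3.139, 0.001, 0.855]
contact_force: [0.1, -0.5, 0.4]
grip_width: 91.8
```

Run:
```python
from look import *
mv(470,-450,300,0.075)
```

```text
t41.8 row [-0.1, 0.1, 44.7] [-293.9, 139.2, 1.9] pos [ 557.8 -136.9  302.1] psi 0.855 g 91.8
```

Request:
send_rows([
  [[0, 0, 7, -37, 17, 0, -1], [0, 0, 14, -74, 35, 0, -1], [0, 0, 21, -111, 52, 0, -1], [0, 0, 28, -148, 70, 0, -1], [0, 0, 35, -184, 87, 0, -1]],
])

```text
time: 42.23
tool_pos: [503.3, -333.5, 302.3]
tcp_rot: [-3.139, 0.002, 0.244]
contact_force: [1.2, 0.3, -0.6]
grip_width: 91.5
```

Run:
```python
from look import *
mv(470,-450,300,0.075)
```

```text
t42.2 row [-0.1, 0.1, 9.7] [-60.4, 105.0, 2.1] pos [ 503.3 -333.5  302.3] psi 0.244 g 91.5
```

Request:
send_rows([
  [[0, 0, 5, -18, 35, 0, -1], [0, 0, 9.7, -40, 70, 0, -1], [0, 0, 9.7, -60, 105, 0, -1], [0, 0, 9.7, -60, 105, 0, -1], [0, 0, 9.7, -60, 105, 0, -1]],
])

```text
time: 42.65
tool_pos: [470.7, -450.2, 301.0]
tcp_rot: [-3.138, 0.002, 0.077]
contact_force: [-0.1, 0.4, -0.2]
grip_width: 91.9
```

Request:
send_rows([
  [[0, 0, 0, 0, 0, 0, -1], [0, 0, 0, 0, 0, 0, -1]],
])

```text
time: 42.82
tool_pos: [472.4, -447.2, 303.4]
tcp_rot: [-3.14, 0.0, 0.082]
contact_force: [0.2, 0.5, -0.2]
grip_width: 91.7
```

Run:
```python
from look import *
mv(470,-450,300,0.075)
m=camera_model('wrist'); im=snap('wrist','w21.png')
np.save('w21.npy',m,allow_pickle=True); cv2.imwrite('pics/raw_w21.png',im[:,:,::-1])
r=regions_of('keeper_center','wrist')
for x in r[:2]:
    c=cv2.findContours(x['region'].astype(np.uint8),0,1)[0]; c=max(c,key=len)
    P=np.array([onz('',(q[0][1],q[0][0]),14,m)[:2] for q in c],np.float32); print(x['conf'],cv2.minAreaRect(P))
print([(x['conf'],x['location'],onz('',x['location'],7,m)) for x in place_of('keeper_center','wrist')])
```

```text
t42.8 row [-0.1, 0.0, 0.4] [-2.6, 2.6, 3.4] pos [ 472.4 -447.2  303.4] psi 0.082 g 91.7
0.96 ((484.5872802734375, -460.4446105957031), (258.846435546875, 20.15641212463379), 0.5080912113189697)
[(0.98, [165.6, 293.1], array([ 481.60938662, -460.12368636,    7.        ]))]
```

View pics/w21.png

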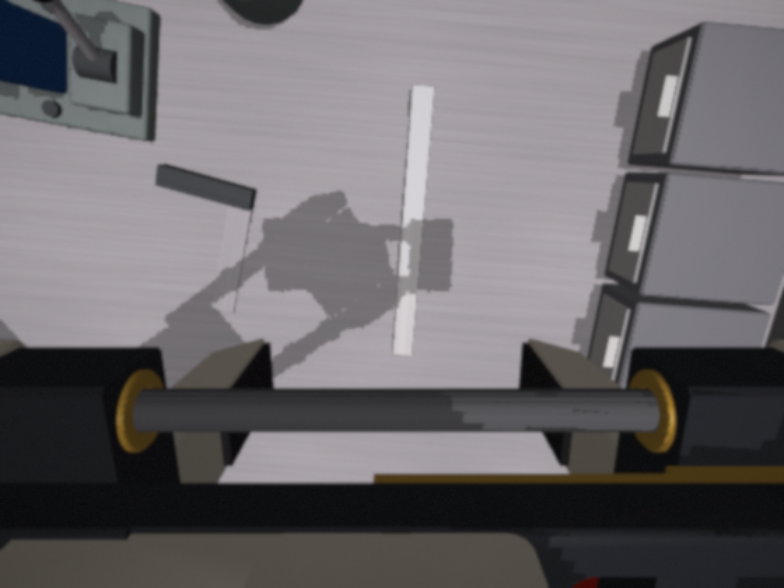

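Run:
```python
from look import *
mv(484.5,-460.4,60,0.009)
```

```text
t43.0 row [-0.0, -0.0, 4.2] [10.9, 14.1, 244.3] pos [ 472.5 -447.3  304.3] psi 0.082 g 91.8
```

Request:
send_rows([
  [[0, 0, 4.2, 11, 14, 40, -1], [0, 0, 4.2, 11, 14, 80, -1], [0, 0, 4.2, 11, 14, 120, -1], [0, 0, 4.2, 11, 14, 160, -1], [0, 0, 4.2, 11, 14, 200, -1]],
])

```text
time: 43.38
tool_pos: [484.2, -460.6, 102.8]
tcp_rot: [3.141, -0.001, 0.008]
contact_force: [0.3, -0.4, 0.7]
grip_width: 91.8
```

Request:
send_rows([
  [[0, 0, 0, 0, 0, 30, -1], [0, 0, 0, 0, 0, 40, -1], [0, 0, 0, 0, 0, 40, -1], [0, 0, 0, 0, 0, 40, -1], [0, 0, 0, 0, 0, 40, -1]],
])

```text
time: 43.8
tool_pos: [485.1, -462.8, 67.1]
tcp_rot: [3.138, -0.003, 0.007]
contact_force: [0.7, 0.3, 0.6]
grip_width: 91.9
```

Run:
```python
from look import *
mv(484.5,-460.4,5,0.009)
im=snap('wrist','w22.png')
```

```text
t43.8 row [0.2, -0.2, -0.1] [-0.8, -2.7, 62.1] pos [ 485.1 -462.8   67.1] psi 0.007 g 91.9
```

View pics/w22.png

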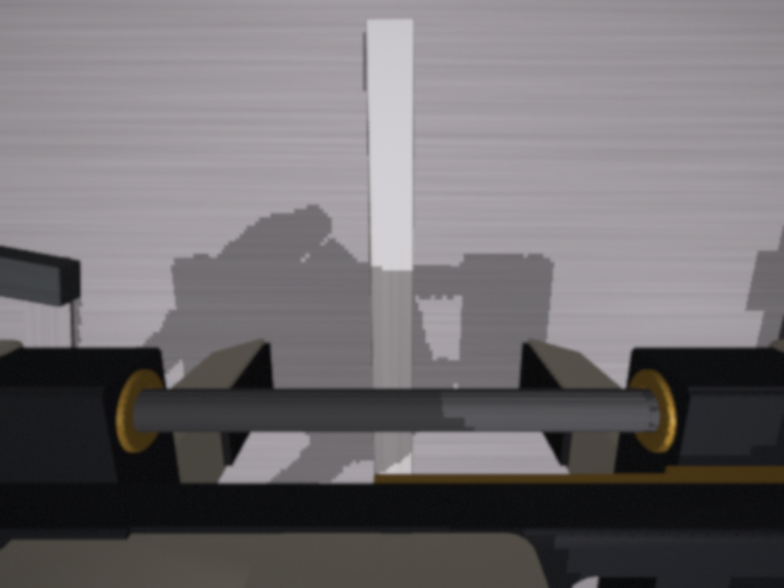

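Run:
```python
from look import *
print(onz('wrist',(19.5/1.4,390/1.4),14),onz('wrist',(460/1.4,393.5/1.4),14))
```

```text
[ 612.86919711 -459.74721309   14.        ] [ 407.08264481 -461.7871268    14.        ]
```

Request:
send_rows([
  [[0, 0, 0, -1.4, -2.3, 20, -1], [0, 0, 0, -1.4, -2.3, 40, -1], [0, 0, 0, -1.4, -2.3, 55, -1], [0, 0, 0, -1.4, -2.3, 55, -1], [0, 0, 0, -1.4, -2.3, 55, -1]],
])

```text
time: 44.27
tool_pos: [482.7, -459.8, 10.3]
tcp_rot: [3.141, -0.001, 0.006]
contact_force: [-0.1, -0.3, 0.1]
grip_width: 91.9
```

Run:
```python
from look import *
mv(483.7,-460.6,5,0.009)
```

```text
t44.3 row [0.1, -0.0, -0.2] [1.0, 0.8, 5.3] pos [ 482.7 -459.8   10.3] psi 0.006 g 91.9
```

Request:
send_rows([
  [[0, 0, 0, 1, 0.8, 5, -1], [0, 0, 0, 1, 0.8, 5.5, -1], [0, 0, 0, 1, 0.8, 5.5, 1], [0, 0, 0, 1, 0.8, 5.5, 1], [0, 0, 0, 1, 0.8, 5.5, 1]],
])

```text
time: 44.68
tool_pos: [483.5, -460.4, 4.1]
tcp_rot: [3.141, -0.001, 0.006]
contact_force: [0.5, -0.2, 0.3]
grip_width: 76.7
```

Request:
send_rows([
  [[0, 0, 0, 0, 0, 0, 1], [0, 0, 0, 0, 0, 0, 1], [0, 0, 0, 0, 0, 0, 1], [0, 0, 0, 0, 0, 0, 1], [0, 0, 0, 0, 0, 0, 1]],
])

```text
time: 45.1
tool_pos: [483.3, -460.2, 3.5]
tcp_rot: [-3.142, -0.0, 0.006]
contact_force: [0.6, -0.1, -0.0]
grip_width: 43.2
```

Request:
send_rows([
  [[0, 0, 0, 0, 0, 0, 1], [0, 0, 0, 0, 0, 0, 1], [0, 0, 0, 0, 0, 0, 1], [0, 0, 0, 0, 0, 0, 1], [0, 0, 0, 0, 0, 0, 1]],
])

```text
time: 45.52
tool_pos: [483.3, -460.3, 3.5]
tcp_rot: [3.142, -0.0, 0.006]
contact_force: [0.7, 0.8, -1.6]
grip_width: 19.5
```

Run:
```python
from look import *
mvr(0,0,240)
```

```text
t45.5 row [0.0, -0.0, -83.9] [142.5, -467.4, -236.5] pos [ 483.3 -460.3    3.5] psi 0.006 g 19.5
  rigframe now [ -92.  -479.9    3.5] F [ 0.7  0.8 -1.6]
```

Request:
send_rows([
  [[0, 0, 0, 0, 0, -15, 1], [0, 0, 0, 0, 0, -50, 1], [0, 0, 0, 0, 0, -90, 1], [0, 0, 0, 0, 0, -130, 1], [0, 0, 0, 0, 0, -170, 1]],
])

```text
time: 45.93
tool_pos: [482.9, -459.7, 174.8]
tcp_rot: [-3.14, 0.001, 0.006]
contact_force: [1.0, -0.7, -2.0]
grip_width: 19.6
```

Request:
send_rows([
  [[0, 0, -4, 0, -10, -35, 1], [0, 0, -9, 10, -40, -66, 1], [0, 0, -15, 20, -75, -66, 1], [0, 0, -21, 30, -112, -66, 1], [0, 0, -27, 42, -150, -66, 1]],
])

```text
time: 46.35
tool_pos: [524.1, -308.7, 240.0]
tcp_rot: [3.141, -0.0, 0.481]
contact_force: [0.9, -0.9, -1.1]
grip_width: 19.9
```

Run:
```python
from look import *
mvr(0,0,240)
snap('wrist','w23.png')
```

```text
t46.4 row [0.0, -0.0, -56.7] [234.2, -235.1, -0.0] pos [ 524.1 -308.7  240. ] psi 0.481 g 19.9
  rigframe now [ -66.6 -325.1  240. ] F [ 0.9 -0.9 -1.1]
```

View pics/w23.png

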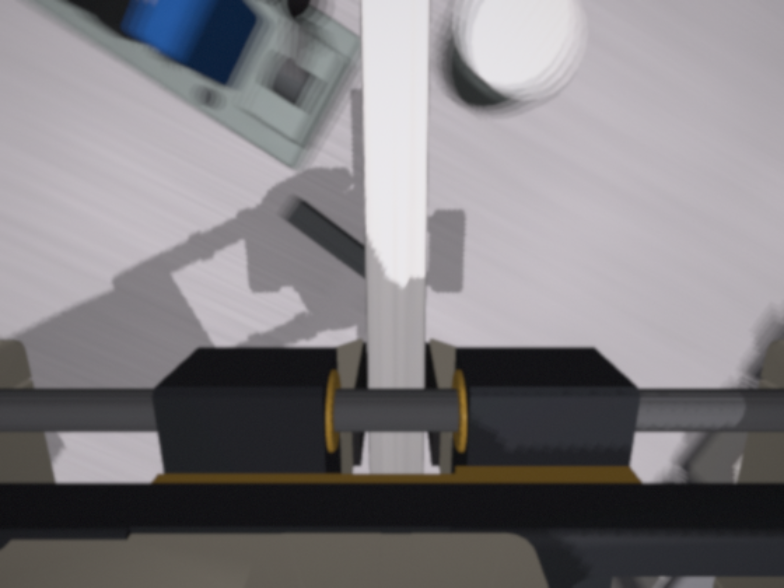

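Bar gripped, level. Carry on towards the rig.

Request:
send_rows([
  [[0, 0, -7, 26, -26, 0, 1], [0, 0, -14, 52, -52, 0, 1], [0, 0, -21, 78, -78, 0, 1], [0, 0, -28, 104, -104, 0, 1], [0, 0, -35, 130, -130, 0, 1]],
])

```text
time: 46.82
tool_pos: [580.1, -133.1, 239.3]
tcp_rot: [-3.141, -0.0, 1.094]
contact_force: [1.8, 0.1, -2.3]
grip_width: 19.8
```

Run:
```python
from look import *
mvr(0,0,240)
```

```text
t46.8 row [-0.0, -0.0, -21.6] [145.0, -26.9, -0.7] pos [ 580.1 -133.1  239.3] psi 1.094 g 19.8
  rigframe now [ -28.4 -144.7  239.3] F [ 1.8  0.1 -2.3]
```

Request:
send_rows([
  [[0, 0, -6, 35, -7, 0, 1], [0, 0, -12, 70, -13, 0, 1], [0, 0, -18, 105, -20, 0, 1], [0, 0, -21.6, 140, -26, 0, 1], [0, 0, -21.6, 145, -27, 0, 1]],
])

```text
time: 47.23
tool_pos: [624.1, 11.9, 239.1]
tcp_rot: [-3.141, -0.003, 1.473]
contact_force: [-1.2, 0.6, -1.0]
grip_width: 19.7
```

Request:
send_rows([
  [[0, 0, 0, 0, 0, 10, 1], [0, 0, 0, 0, 0, 30, 1], [0, 0, 0, 0, 0, 45, 1], [0, 0, 0, 0, 0, 45, 1], [0, 0, 0, 0, 0, 45, 1]],
])

```text
time: 47.65
tool_pos: [622.5, 4.9, 193.4]
tcp_rot: [-3.139, 0.0, 1.463]
contact_force: [-1.5, 0.3, -0.9]
grip_width: 20.1
```

Run:
```python
from look import *
mvr(0,0,172)
im=snap('wrist','w24.png')
im=snap('scene','s24.png'); cv2.imwrite('pics/s24c.png',cv2.resize(im[150:300,220:370,::-1],None,fx=4,fy=4,interpolation=cv2.INTER_CUBIC))
```

```text
t47.6 row [-0.2, 0.0, -0.4] [3.2, -0.0, 21.4] pos [622.5   4.9 193.4] psi 1.463 g 20.1
  rigframe now [ 1.000e-01 -3.200e+00  1.934e+02] F [-1.5  0.3 -0.9]
```

View pics/w24.png

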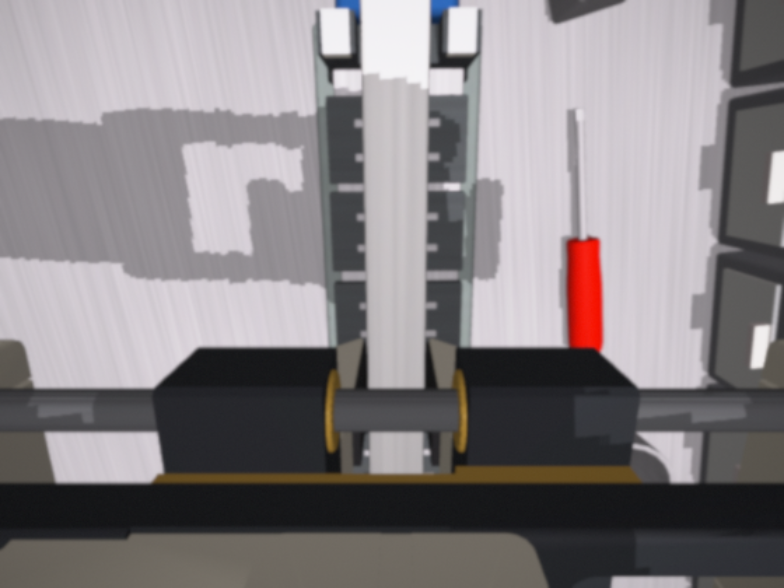

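View pics/s24c.png

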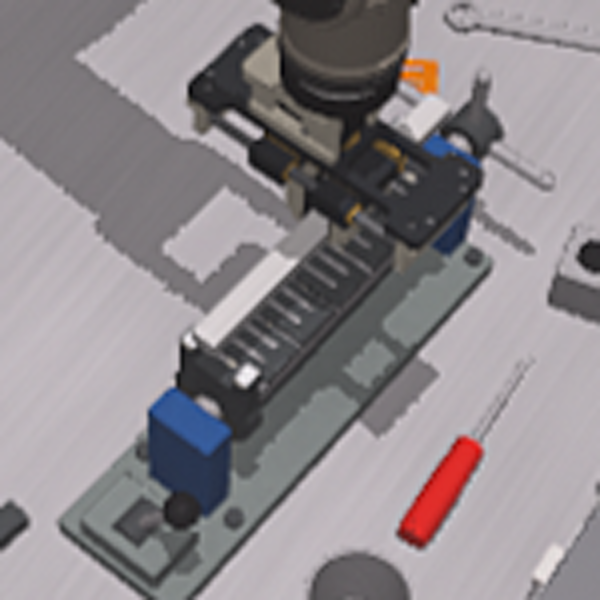

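Request:
send_rows([
  [[0, 0, -0.4, 3, 0, 7, 1], [0, 0, -0.4, 3, 0, 14, 1], [0, 0, -0.4, 3, 0, 20, 1], [0, 0, -0.4, 3, 0, 20, 1], [0, 0, -0.4, 3, 0, 20, 1]],
])

```text
time: 48.17
tool_pos: [623.4, 9.3, 174.0]
tcp_rot: [-3.14, -0.0, 1.473]
contact_force: [-0.1, 0.4, -1.2]
grip_width: 20.1
```

Request:
send_rows([
  [[0, 0, 0, 0, 0, 0, 1], [0, 0, 0, 0, 0, 0, 1]],
])

```text
time: 48.33
tool_pos: [623.9, 9.2, 174.9]
tcp_rot: [3.141, -0.0, 1.472]
contact_force: [-0.2, -0.4, -2.3]
grip_width: 19.7
```

Run:
```python
from look import *
mvr(0,0,150)
im=snap('wrist','w25.png')
```

```text
t48.3 row [0.0, -0.0, 0.1] [-1.2, -1.0, 24.9] pos [623.9   9.2 174.9] psi 1.472 g 19.7
  rigframe now [  1.    1.3 174.9] F [-0.2 -0.4 -2.3]
```

View pics/w25.png

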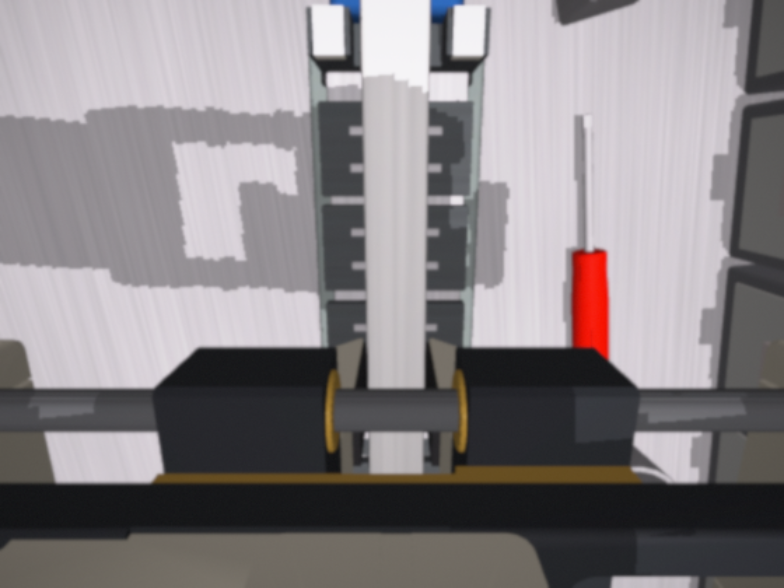

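Request:
send_rows([
  [[0, 0, 0, -1.5, 0, 6, 1], [0, 0, 0, -1.5, 0, 12, 1], [0, 0, 0, -1.5, 0, 18, 1], [0, 0, 0, -1.5, 0, 22, 1], [0, 0, 0, -1.5, 0, 22, 1]],
])

```text
time: 48.8
tool_pos: [622.8, 7.8, 151.0]
tcp_rot: [-3.139, -0.0, 1.472]
contact_force: [-0.3, -0.1, -2.1]
grip_width: 19.9
```

Run:
```python
from look import *
mvr(0,0,149.5)
```

```text
t48.8 row [-0.1, -0.0, 0.1] [0.3, -0.0, 1.5] pos [622.8   7.8 151. ] psi 1.472 g 19.9
  rigframe now [  0.   -0.3 151. ] F [-0.3 -0.1 -2.1]
```

Request:
send_rows([
  [[0, 0, 0, 0.3, 0, 0, 1], [0, 0, 0, 0.3, 0, 1, 1], [0, 0, 0, 0.3, 0, 1, 1]],
])

```text
time: 49.05
tool_pos: [623.7, 8.1, 151.7]
tcp_rot: [3.141, -0.0, 1.473]
contact_force: [0.6, 0.4, -2.0]
grip_width: 19.5
```

Request:
send_rows([
  [[0, 0, 0, 0, 0, 0, 0.4], [0, 0, 0, 0, 0, 0, 0.4], [0, 0, 0, 0, 0, 0, 0.2], [0, 0, 0, 0, 0, 0, 0.2], [0, 0, 0, 0, 0, 0, 0.2]],
])

```text
time: 49.47
tool_pos: [623.7, 8.1, 151.8]
tcp_rot: [3.141, -0.0, 1.472]
contact_force: [-0.1, -0.6, 0.2]
grip_width: 36.1
```

Run:
```python
from look import *
mvr(0,0,149.5)
```

```text
t49.5 row [0.0, -0.0, 0.1] [-0.0, -0.9, 2.3] pos [623.7   8.1 151.8] psi 1.472 g 36.1
  rigframe now [  0.9   0.  151.8] F [-0.1 -0.6  0.2]
```

Request:
send_rows([
  [[0, 0, 0, 0, 0, 0, 0.2], [0, 0, 0, 0, 0, -8, 0.2], [0, 0, 0, 0, 0, -20, 0.2], [0, 0, 0, 0, 0, -50, 0], [0, 0, 0, 0, 0, -90, 0]],
])

```text
time: 49.88
tool_pos: [622.0, 8.2, 240.2]
tcp_rot: [-3.135, -0.0, 1.472]
contact_force: [1.1, 0.2, 0.0]
grip_width: 44.1
```

Request:
send_rows([
  [[0, 0, 0, -15, -10, -40, 0], [0, 0, 0, -30, -20, -80, 0], [0, 0, 0, -45, -25, -120, -1], [0, 0, 0, -50, -25, -150, -1], [0, 0, 0, -50, -25, -150, -1]],
])

```text
time: 50.3
tool_pos: [594.6, -40.9, 400.9]
tcp_rot: [3.127, 0.002, 1.471]
contact_force: [0.9, 0.9, -0.0]
grip_width: 61.1
```

Request:
send_rows([
  [[0, 0, 0, 0, 0, 0, -1], [0, 0, 0, 0, 0, 0, -1], [0, 0, 0, 0, 0, 0, -1]],
])

```text
time: 50.55
tool_pos: [593.4, -38.9, 390.0]
tcp_rot: [-3.139, -0.0, 1.473]
contact_force: [0.2, -0.4, 0.1]
grip_width: 81.5
```

Run:
```python
from look import *
mvr(0,0,200)
m=camera_model('wrist'); im=snap('wrist','w26.png'); cv2.imwrite('pics/w26c.png',cv2.resize(im[0:270,200:400,::-1],None,fx=2.9,fy=2.2*1.0,interpolation=cv2.INTER_CUBIC)) if 0 else None
cv2.imwrite('pics/w26c.png',cv2.resize(im[20:270,220:380,::-1],None,fx=2.4,fy=2.4,interpolation=cv2.INTER_CUBIC))
r=regions_of('keeper_center','wrist')
for x in r[:1]:
    c=max(cv2.findContours(x['region'].astype(np.uint8),0,1)[0],key=len)
    P=np.array([onz('',(q[0][1],q[0][0]),160,m)[:2] for q in c],np.float32); print(x['conf'],cv2.minAreaRect(P),RIG)
im=snap('scene','s26.png'); cv2.imwrite('pics/s26c.png',cv2.resize(im[150:300,220:370,::-1],None,fx=4,fy=4,interpolation=cv2.INTER_CUBIC))
```

```text
t50.5 row [-0.2, -0.0, 0.1] [49.6, 25.2, 189.9] pos [593.4 -38.9 390. ] psi 1.473 g 81.5
  rigframe now [-24.6 -49.7 390. ] F [ 0.2 -0.4  0.1]
0.64 ((622.602783203125, 11.01446533203125), (256.65753173828125, 22.473669052124023), 84.43348693847656) [ 6.228e+02  8.100e+00 -1.000e-01]
```

View pics/w26.png

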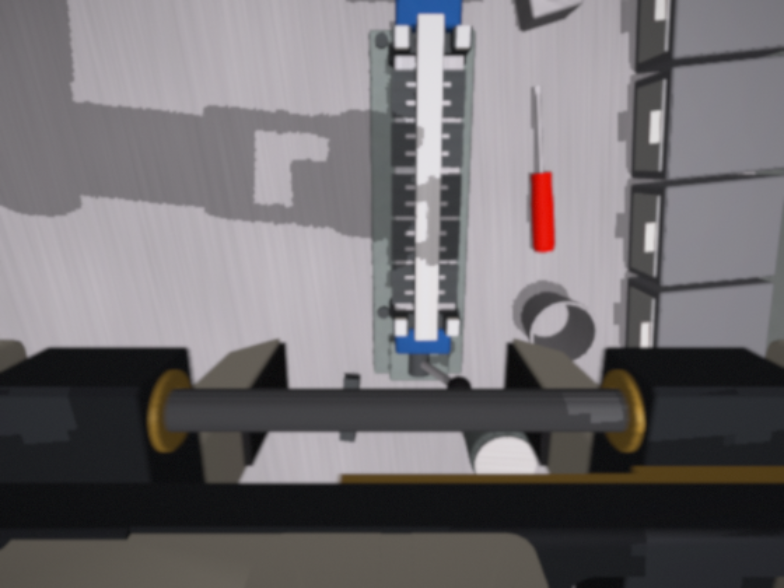

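View pics/s26c.png

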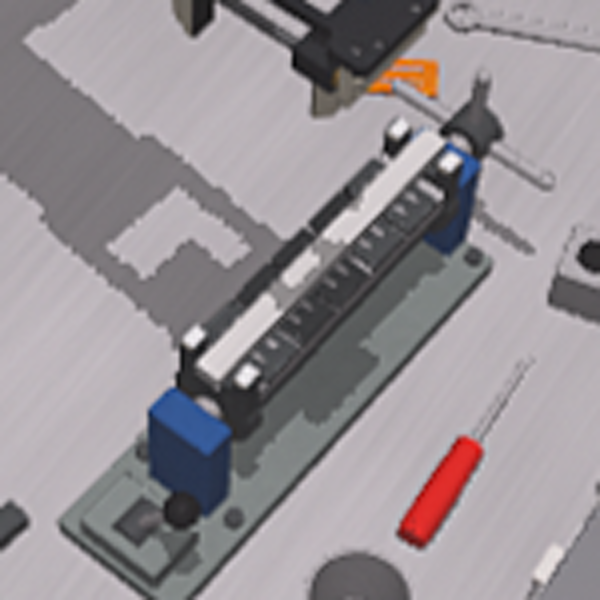

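Run:
```python
from look import *
m=camera_model('wrist'); im=capture('wrist'); np.save('w27.npy',m,allow_pickle=True)
for n,(r0,r1,c0,c1) in {'d1':(0,70,260,360),'d2':(210,275,260,360)}.items():
    s=6; q=cv2.resize(im[r0:r1,c0:c1,::-1],None,fx=s,fy=s,interpolation=cv2.INTER_CUBIC)
    for r in range(r0,r1,10): cv2.line(q,(0,(r-r0)*s),(8,(r-r0)*s),(0,0,255),1); cv2.putText(q,str(r),(10,(r-r0)*s+4),0,.35,(0,0,255),1)
    for c in range(c0,c1,20): cv2.putText(q,str(c),((c-c0)*s,10),0,.35,(0,0,255),1)
    cv2.imwrite(f'pics/{n}.png',q)
```

```text
(no output)
```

View pics/d1.png

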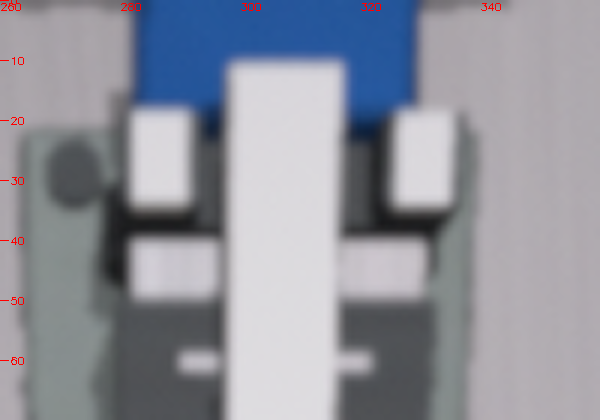

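View pics/d2.png

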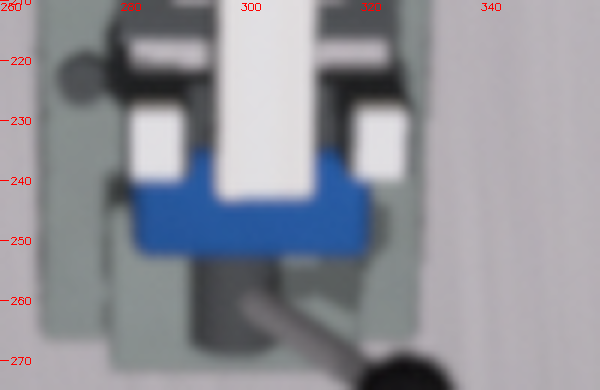

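Run:
```python
from look import *
m=np.load('w27.npy',allow_pickle=True).item()
def rf(rc,z):
    p=onz('',rc,z,m)[:2]-RIG[:2]; c,s=np.cos(RIG[2]),np.sin(RIG[2]); return np.round([c*p[0]+s*p[1],-s*p[0]+c*p[1]],1)
print('bar +y',rf((10,306),160),'bar -y',rf((243,302.5),160))
print('horn+ outer/inner',rf((18,286),164),rf((35,286),164),rf((18,329),164),'horn-',rf((228,286),164),rf((240.5,286),164),rf((240.5,321.5),164))
print('seat gap +',rf((50,300),142),rf((39.5,300),136),' -',rf((216.5,300),142),rf((221,300),136))
print('notch',rf((30,290),164))
# dies gaps, row profile at col of right of bar
im=capture('wrist');
```

```text
bar +y [ -1.7 131.2] bar -y [  -1.3 -128.2]
horn+ outer/inner [-22.6 122.7] [-22.6 106.8] [ 22.1 122.7] horn- [ -22.  -107.1] [ -22.  -123.3] [  21.9 -123.3]
seat gap + [-6.6 96.3] [ -6.5 108.3]  - [ -3.9 -98.9] [  -3.5 -106.8]
notch [-18.4 111.5]
```

Run:
```python
from h import *
im=capture('scene'); cv2.imwrite('pics/fin.png',cv2.resize(im[150:260,250:360,::-1],None,fx=5.4,fy=5.4,interpolation=cv2.INTER_CUBIC))
```

```text
(no output)
```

View pics/fin.png

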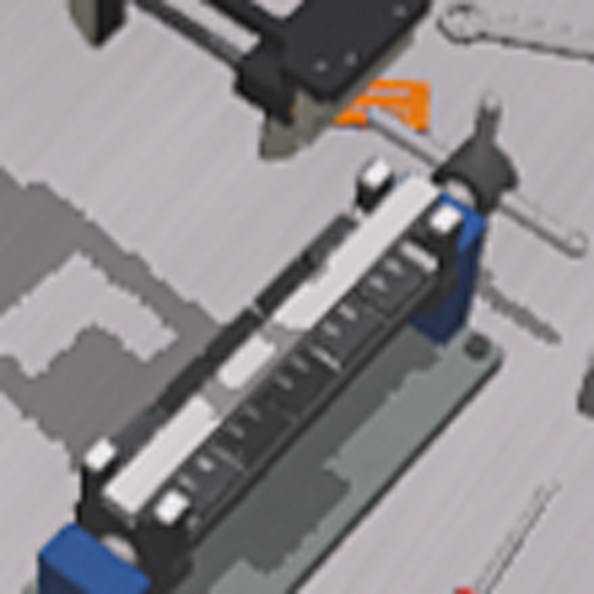

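The bar lies down between the horns at both ends, the five dies are flat in a row, the seat faces up and the gripper is well clear.

```bash
python3 -c "
from plant import close_job; print(close_job())"
```

```text
the job is handed in; nothing more can be done
None
```

The mandrel is dressed and the job was handed in at about 51 s of the 210 s allowed. `close_job` gives no verdict, so everything below comes from my own camera checks.

- **Mandrel:** I turned it by the spokes until the seat faced up. The side camera put the final angle at about −1.7°, while the overhead views of the handle and end cheeks put it within about 1° of upright. I judged it level.
- **Lock lever:** It is thrown fully away from the robot. The tip moved from about −35 mm to +44 mm across, where it met its stop.
- **Die plates:** All five dark plates are flat on the seat, across the white line, about 40 mm apart with gaps of a few millimetres. The orange, red and yellow look-alikes were not touched.
- **Retaining bar:** It had been knocked a few centimetres before I reached for it, so I measured its position again before gripping. It now lies in both notches, about 1.5 mm off centre along the mandrel and about 1.5 mm across it.

No contact force I read went above about 26 N. That peak was the lever reaching its stop. I reached for none of the other tools and saw no sign that any had moved. I did not measure their positions at the end.

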